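# Close the crocks and put the prep tools away

### The job

Vegetable prep is done, so first cover the food: put each lid on the crock of its size and press it down until it is fully home. Only when both crocks are closed, slide every flat tool left on the counter, blade first, into the pocket of the wooden holder that fits its width, until its handle is up against the mouth, and leave it lying flat there. Leave the can and the jar where they stand.

Things in the scene. Friction and masses are not known exactly. Their poses are not given: they have to be found in the camera images.
- holder: Low wooden tool holder, fixed, 225 mm long, 244 wide, 32 high. Origin: on the counter, middle of the plane of the pocket mouths. Pockets open to -x and run to +x; from +y to -y: wide, middle, narrow. In front of the mouths its 8 mm thick base extends 110 mm as a flat ledge for the handles. Slab over the pockets: heights 20 to 32 mm, a dark line above each pocket wall.
- pocket_wide (a point): Wide pocket of the holder, 90 mm wide, 12 high, 103 deep. Point: middle of its mouth, on its floor, 8 mm above the counter; +x points into the pocket, z up. A tool is home when its origin (shoulder) is here: the handle's end then meets the holder's upper slab.
- pocket_middle (a point): Middle pocket of the holder, 68 mm wide, 12 high, 103 deep. Point: middle of its mouth, on its floor, 8 mm above the counter; +x points into the pocket, z up. A tool is home when its origin (shoulder) is here: the handle's end then meets the holder's upper slab.
- pocket_narrow (a point): Narrow pocket of the holder, 46 mm wide, 12 high, 103 deep. Point: middle of its mouth, on its floor, 8 mm above the counter; +x points into the pocket, z up. A tool is home when its origin (shoulder) is here: the handle's end then meets the holder's upper slab.
- scraper: Wide plain scraper, lying flat; may be absent. Steel blade 95 mm long, 80 wide, 4 thick (last 21 mm only 66 wide); black handle 105 long, 26 wide, 20 thick, undersides level; 220 g. Origin: on the underside at the shoulder (handle meets blade), mid-width; +x to the blade's tip, handle to -x, z up. Centre of mass within 20 mm of it. Belongs in the wide pocket.
- turner: Turner with three long dark slots in the blade, lying flat; may be absent. Steel blade 95 mm long, 58 wide, 4 thick (last 21 mm only 46 wide); black handle 105 long, 26 wide, 20 thick, undersides level; 170 g. Origin: on the underside at the shoulder (handle meets blade), mid-width; +x to the blade's tip, handle to -x, z up. Centre of mass within 20 mm of it. Belongs in the middle pocket.
- knife: Narrow knife, lying flat; may be absent. Steel blade 95 mm long, 36 wide, 4 thick (last 21 mm only 18 wide); black handle 105 long, 26 wide, 20 thick, undersides level; 130 g. Origin: on the underside at the shoulder (handle meets blade), mid-width; +x to the blade's tip, handle to -x, z up. Centre of mass within 20 mm of it. Belongs in the narrow pocket.
- crock_large: Large white crock holding cut vegetables, fixed: 110 mm outside diameter, bore 98, rim 45 mm high. Origin: centre of underside. On the rim a black seal ring of the same bore stands 8 mm proud; it stays put until pushed with about 10 N, then slides down steadily and stays down; fully down, its top is level with the rim.
- crock_small: Small white crock holding cut vegetables, fixed: 84 mm outside diameter, bore 72, rim 45 mm high. Origin: centre of underside. On the rim a black seal ring of the same bore stands 8 mm proud; it stays put until pushed with about 10 N, then slides down steadily and stays down; fully down, its top is level with the rim.
- lid_large: Wooden lid of the large crock, 160 g: flange 114 mm in diameter, 5 thick; plug under it 88 in diameter, 14 deep; round knob on top 30 in diameter, 22 high. Origin: centre of the plug's underside, z up (flange top at 19, knob top at 41 mm). Set on its crock it rests on the seal, origin 39 mm above the crock's origin; pressed home, 31 mm.
- lid_small: Wooden lid of the small crock, 110 g: flange 88 mm in diameter, 5 thick; plug under it 62 in diameter, 14 deep; round knob on top 30 in diameter, 22 high. Origin: centre of the plug's underside, z up (flange top at 19, knob top at 41 mm). Set on its crock it rests on the seal, origin 39 mm above the crock's origin; pressed home, 31 mm.
- can: Bystander: food can with a yellow label, 74 mm in diameter, 110 mm high, loose. Origin: centre of its underside.
- jar: Bystander: sauce jar with a dark cap, 72 mm in diameter, 130 mm high, loose. Origin: centre of its underside.
Things that resemble listed ones, but are neither listed nor needed, are in the scene too. Leave any purple or yellow look-alike of the lid_small alone.

How it is judged:
By the outcome, as a careful person would: the job done as asked, in the order asked, and still so for the second after the job is handed in, with the robot touching nothing.
Of scraper, turner, knife only 2 to 3 are there at a start; the rules pass over those that are not, and their reading is None.
At some moment in a run one of scraper, turner, knife may be knocked a few centimetres aside while the robot is not near it.
Once in a run the grip may slacken for a moment while it holds something.
It also fails if it takes over 210 s, if anything falls off the work surface, if the arm or the gripper's body presses on something with over 40 N, if the wrist force passes 120 N, or if a joint passes its speed limit or range.

### The arm

A 6-joint arm with a two-finger parallel gripper is mounted at the origin on the work surface. World frame = base frame: x ahead of the robot, y to its left, z up, the work surface at z = 0. Lengths are in m, angles in rad, forces in N, time in s.
With the tool pointing down it reaches from about 0.275 to 0.825 m from the base axis. Payload 4.9 kg.
Tool frame: the origin (TCP) lies where the fingers leave the gripper's body, on its centre line; the fingertips stand 73 mm ahead of it and the grasp point (between the pads) lies 54 mm ahead of it; z points along the fingers, y is the line along which they close (so a half turn about z gives the same grasp; the last joint's range is limited). The gripper opens to 85 mm and grips with 20 to 120 N. Pads are 22 mm wide; open, the fingers measure 114 mm over their backs; the gripper's body (76 mm by 85 mm) begins 54 mm behind the grasp point. The pads swing forward as they close: fully open they stand 13 mm farther back than shut.
Start: joints at [-1.399, 0.326, -0.193, 1.052, 0, 1.437], TCP at [0.166, -0.524, 0.304] pointing down, gripper open.
Joint ranges: [-2.65, 2.65], [-0.97, 1.79], [-1.3, 1.35], [-1.93, 2.1], [-1.47, 1.37], [-3.14, 3.14]. Speed limits (rad/s): [2.57, 2.57, 3.14, 3.14, 3.14, 3.14].

### API

Orientations are given as a unit quaternion [w, x, y, z].
In Python, from rig import arm gives the robot as it stands.
- The arm moves only by the tool arm_command, never from a script. Its argument "moves" is a list of rows, each an object of numbers: "dx", "dy", "dz": the shift along the tool's x, y, z scaled (see below); "yaw": the turn about the tool's z scaled (see below); "fingers": the opening, from 0 (shut) to 1 (fully open). In form: [{"dx": .., "dy": .., "dz": .., "yaw": .., "fingers": ..}, ...]. A call has 1 to 12 rows; each row is the pose to reach, as a shift and turn from the pose commanded when the call began, along the tool's axes at that moment; what a row does not reach only later rows make up. The controller multiplies each number of a shift by 15 cm and each number of a turn by 60 degrees. A row lasts 1/10 s, in which the tool goes at most 50 mm and 8.59 degrees, less where a joint would pass 70% of its speed; a pose out of reach is approached as far as the arm can. A call with a number of a shift or a turn outside -1 to 1 is refused whole. A call with a gripper value outside its range is refused whole. The fingers move at their own pace and stop on an object; "grip_force" is the grip in N (left out, the last holds). Time passes only in rows, so rows that repeat a pose let the fingers close. It gives the time, the measured TCP pose, the force, the opening and the grip force at its end, in the units of the state.
- arm.sense(): the state, without advancing time (a new reading comes with each control period).
- arm.capture(name): name is "scene" or "side" or "wrist"; returns a dict with "image" (400x640x3 uint8, blue, green, red), "mtx" (3x3 intrinsics, pixels), "k1" (the pictures are not rectified: a ray, as slopes to the right and down, at radius r is drawn at 1 + k1 r^2 times it, then the intrinsics apply), "rvec" (rotation vector, rad) and "tvec" (3), from world to camera coordinates, as OpenCV has them; the wrist camera has in their place "tool_from_camera" (4x4, takes a point from camera to tool coordinates, whose origin is the TCP and whose axes are the flange's). Camera axes: x right, y down, z forward; pixel columns grow to the right and rows downward; lengths in m; the calibration is good to about 2 mm. A picture is of the moment at which its call begins: read the wrist's pose just before it. There is no depth.
- arm.finish_job(): hands the job in; it is judged then, once.
Trained networks look in a picture, given as the dict that the camera call returned (one of the last four; its "shot" number tells which), for a name from the list of things; names that differ only in an ending like _2 or _b are one class to them, and where a whole thing is asked for, a point or a joint stands for the part that bears it (a point fixed in the world has none). Each returns a list of dicts, best first, with "score" (0 to 1); they miss things now and then, are a little off and sometimes report something else, mostly with a low value. They report only what shows in the picture. A call takes as long as a camera call. They do not tell look-alikes from the thing itself.
- arm.spot_in(picture, name): "position" ([row, column] as shares, 0 to 1, of the picture: columns of its width, rows of its height, amid what is visible of it).
- arm.pinpoint(picture, name): "position" ([row, column] as shares, 0 to 1, of the picture: columns of its width, rows of its height: a listed point, or the origin of a listed thing).
The state is a dict: "clock": time; "q": joint angles; "qd": joint speeds; "effort": joint torques, N m; "ee_pos": TCP position; "tool_rot": TCP orientation; "ft_force": force on the tool from outside, world axes, zero at the start; "wrist_torque": the same for the moment, N m; "opening": finger opening in m; "gripper_force": force on a finger pad.
Only numpy, scipy, OpenCV 4.12 (cv2) and the standard library are available. Lean on these libraries where they do the work, as an engineer would, in place of code of your own. Each camera call takes 0.05 s, during which the arm holds its last target. There are 200 camera calls.

## Working session

There is one attempt and no reset: what is moved stays moved. The work goes in short steps, Python scripts to look and compute and a tool call to move; the robot and the scene stay as the last step left them, time stands still between calls to the robot, and variables do not carry over. Pictures are saved under pics/ and viewed, at most 14 in all, crops included, and the job is handed in when it is done.

Besides the shell and the picture viewer there is one more tool, called after "Request:" by a JSON object that holds its "method" and its "body", one argument or row to a line. arm_command: Moves the arm, as the interface text tells. Shifts and turns lie within -1 to 1; 1 stands for 15 cm of shift or 60 degrees of turn. Its arguments: {"type":"object","properties":{"moves":{"type":"array","items":{"type":"object","properties":{"dx":{"type":"number"},"dy":{"type":"number"},"dz":{"type":"number"},"yaw":{"type":"number"},"fingers":{"type":"number"}}}},"grip_force":{"type":"number"}},"required":["moves"]}

```bash
ls; mkdir -p pics; python3 - <<'E'
from rig import arm
import cv2
s=arm.sense();print({k:s[k] for k in('clock','q','ee_pos','tool_rot','opening','ft_force')})
for n in('scene','side'):
    p=arm.capture(n);cv2.imwrite(f'pics/{n}0.png',p['image']);print(n,p['mtx'],p['k1'],p['rvec'],p['tvec'])
p=arm.capture('wrist');print(p['tool_from_camera'],p['k1'],p['mtx'])
E
```

```text
pics
{'clock': 0.0, 'q': array([-1.39923545e+00,  3.26935654e-01, -1.93606707e-01,  1.05196185e+00,
       -1.09801350e-05,  1.43662619e+00]), 'ee_pos': array([ 0.16549043, -0.52403475,  0.30309752]), 'tool_rot': array([-8.53689986e-04,  9.88338442e-01,  1.52270797e-01, -2.14529351e-05]), 'opening': 0.08529769668397663, 'ft_force': array([-0.53025275,  0.13293911, -0.05652133])}
scene [[417.18732761   0.         316.22513556]
 [  0.         417.18732761 200.25661643]
 [  0.           0.           1.        ]] -0.09929049514993092 [ 0.93762439  2.4076433  -1.16638707] [ 0.40206234 -0.24495727  1.40130494]
side [[397.5138515    0.         322.11888632]
 [  0.         397.5138515  195.2548399 ]
 [  0.           0.           1.        ]] -0.03647012493396783 [ 0.57523699 -2.74589801  1.02814589] [0.59475655 0.17410955 0.97850706]
[[ 4.67157007e-04 -9.55884941e-01 -2.93740976e-01  7.48600000e-02]
 [ 9.99999826e-01  3.40557332e-04  4.82136688e-04  1.11349583e-03]
 [-3.60831557e-04 -2.93741150e-01  9.55884934e-01 -6.97939220e-02]
 [ 0.00000000e+00  0.00000000e+00  0.00000000e+00  1.00000000e+00]] -0.04959622694744869 [[295.2254627    0.         317.21180416]
 [  0.         295.2254627  200.77362658]
 [  0.           0.           1.        ]]
```

View pics/scene0.png

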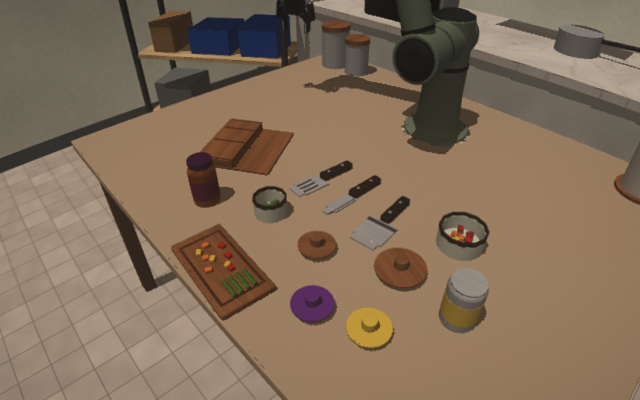

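View pics/side0.png

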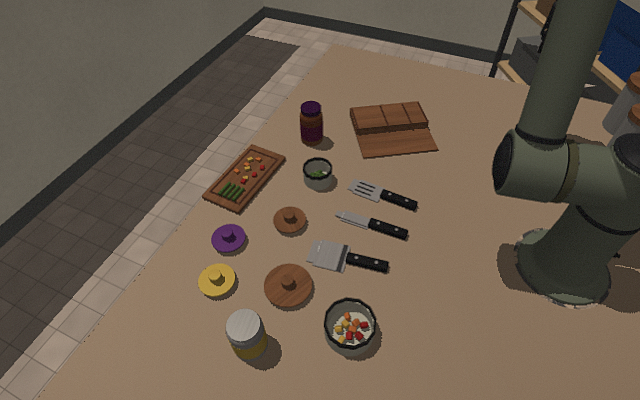

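The scene view shows the holder (250,145), turner (322,178), knife (352,195), scraper (382,222), small crock (270,203), large crock (463,235), small lid (317,245) and large lid (401,267). The can is at (463,300) and the jar at (203,180). All three tools are there.

```bash
cat > h.py <<'E'
import numpy as np, cv2
from scipy.spatial.transform import Rotation as R
from rig import arm
def rot(q): return R.from_quat([q[1],q[2],q[3],q[0]]).as_matrix()
def shoot(n):
    s=arm.sense(); p=arm.capture(n)
    if n=='wrist':
        T=np.eye(4);T[:3,:3]=rot(s['tool_rot']);T[:3,3]=s['ee_pos']
        M=np.linalg.inv(T@np.array(p['tool_from_camera']));p['Rc'],p['tc']=M[:3,:3],M[:3,3]
    else: p['Rc'],p['tc']=cv2.Rodrigues(np.array(p['rvec'],float))[0],np.array(p['tvec'],float).ravel()
    return p
def D(p): return np.array([p['k1'],0,0,0,0.])
def ray(p,uv):
    xy=cv2.undistortPoints(np.array([[uv]],float),np.array(p['mtx']),D(p)).ravel()
    d=p['Rc'].T@np.array([*xy,1]); return -p['Rc'].T@p['tc'],d
def onz(p,uv,z):
    c,d=ray(p,uv); return c+d*(z-c[2])/d[2]
def proj(p,X):
    return cv2.projectPoints(np.atleast_2d(np.array(X,float)),cv2.Rodrigues(p['Rc'])[0],p['tc'],np.array(p['mtx']),D(p))[0].reshape(-1,2)
def px(d): r,c=d['position']; return np.array([c*640,r*400])
def tri(rays):
    A=np.zeros((3,3));b=np.zeros(3)
    for c,d in rays:
        d=d/np.linalg.norm(d);P=np.eye(3)-np.outer(d,d);A+=P;b+=P@c
    return np.linalg.solve(A,b)
def pose():
    s=arm.sense();M=rot(s['tool_rot']);return s,M
E
python3 - <<'E'
from h import *
names=dict(holder=0,pocket_wide=.008,pocket_middle=.008,pocket_narrow=.008,scraper=0,turner=0,knife=0,crock_large=0,crock_small=0,lid_large=0,lid_small=0,can=0,jar=0)
np.set_printoptions(precision=4,suppress=True)
S=shoot('scene');W=shoot('side')
for n,z in names.items():
    a=arm.pinpoint(S,n);b=arm.pinpoint(W,n)
    print(n)
    for p,l in((S,a),(W,b)):
        for d in l[:4]: print('   ',round(d['score'],2),px(d).round(),onz(p,px(d),z)[:2])
    if a and b: print('   tri',tri([ray(S,px(a[0])),ray(W,px(b[0]))]))
E
```

```text
holder
    0.89 [247. 148.] [ 0.5426 -0.3263]
    0.57 [252. 144.] [ 0.5155 -0.3375]
    0.62 [393. 132.] [ 0.5374 -0.3238]
   tri [ 0.5389 -0.3315 -0.005 ]
pocket_wide
    0.88 [241. 156.] [ 0.5859 -0.2912]
    0.8 [376. 131.] [ 0.5876 -0.2971]
    0.17 [401. 132.] [ 0.5114 -0.3252]
   tri [ 0.5863 -0.2921  0.0097]
pocket_middle
    0.73 [253. 144.] [ 0.5214 -0.3229]
    0.61 [401. 132.] [ 0.5097 -0.3253]
   tri [ 0.5119 -0.338  -0.0025]
pocket_narrow
    0.97 [259. 135.] [ 0.474  -0.3547]
    0.67 [417. 130.] [ 0.4622 -0.3548]
   tri [ 0.4641 -0.3694 -0.0027]
scraper
    0.94 [384. 222.] [0.4955 0.1961]
    0.68 [345. 257.] [0.5034 0.1902]
    0.59 [368. 226.] [0.4817 0.0751]
   tri [0.5014 0.198  0.0076]
turner
    0.81 [322. 180.] [ 0.4874 -0.0381]
    0.68 [399. 272.] [0.5963 0.3252]
    0.56 [377. 196.] [ 0.494  -0.0371]
   tri [ 0.4929 -0.0321  0.0058]
knife
    0.68 [349. 196.] [0.4823 0.0638]
    0.49 [458. 245.] [0.4299 0.3668]
    0.28 [400. 272.] [0.5931 0.3259]
    0.82 [369. 227.] [0.4783 0.0791]
    0.44 [253. 344.] [0.6034 0.4772]
   tri [ 0.4805  0.0676 -0.0051]
croc
[... 254 characters left out ...]
.6804 -0.0202  0.0017]
lid_large
    0.67 [399. 274.] [0.6001 0.3295]
    0.56 [287. 287.] [0.5982 0.3227]
   tri [ 0.5981  0.3254 -0.0014]
lid_small
    0.95 [366. 332.] [0.7598 0.3788]
    0.93 [316. 251.] [0.6838 0.155 ]
    0.79 [310. 307.] [0.7988 0.2631]
    0.24 [323. 182.] [ 0.4909 -0.0314]
    0.81 [217. 280.] [0.7616 0.3763]
    0.77 [292. 224.] [0.6706 0.1516]
    0.65 [229. 243.] [0.7953 0.2733]
    0.61 [349. 332.] [0.4224 0.3679]
   tri [0.7605 0.3782 0.0016]
can
    0.85 [457. 313.] [0.5963 0.4734]
    0.69 [251. 343.] [0.609  0.4768]
   tri [0.6054 0.4781 0.0112]
jar
    0.72 [207. 198.] [ 0.7672 -0.1909]
    0.75 [311. 140.] [ 0.7676 -0.1789]
   tri [ 0.7689 -0.1832  0.0012]
```

```bash
cat >> h.py <<'E'
def plan(X,ang=None,pos=None,a0=None):
    """print call shifts (tool units) from commanded pose to X (TCP), tool-x heading ang (deg)"""
    s,M=pose(); p=np.array(s['ee_pos'] if pos is None else pos,float)
    a=np.degrees(np.arctan2(M[1,0],M[0,0])) if a0 is None else a0
    if ang is None: ang=a
    da=ang-a; v=np.array(X)-p
    print('from',p.round(4),round(a,2))
    n=1
    while True:
        ok=abs(da)/n<=60; out=[]
        for i in range(n):
            t=np.radians(a+da*i/n); c,sn=np.cos(t),np.sin(t); w=v/n
            o=np.array([c*w[0]+sn*w[1], sn*w[0]-c*w[1], -w[2]])/.15
            ok&=bool(np.all(abs(o)<=1)); out.append(o)
        if ok: break
        n+=1
    for o in out: print('dx %.3f dy %.3f dz %.3f yaw %.3f rows>=%d'%(*o,-da/n/60,max(np.ceil(np.linalg.norm(o)*.15/.05),np.ceil(abs(da)/n/8.59))))
E
python3 -c "
from h import *
plan([.50,.15,.32],180)"
```

```text
from [ 0.1656 -0.5245  0.3039] 17.52
dx 0.696 dy -0.723 dz -0.021 yaw -0.542 rows>=4
dx 0.976 dy -0.236 dz -0.021 yaw -0.542 rows>=4
dx 0.950 dy 0.325 dz -0.021 yaw -0.542 rows>=4
dx 0.627 dy 0.784 dz -0.021 yaw -0.542 rows>=4
dx 0.107 dy 0.998 dz -0.021 yaw -0.542 rows>=4
```

Request:
{"method": "arm_command", "body": {
  "moves": [
    {"dx": 0.696,"dy": -0.723,"dz": -0.02,"yaw": -0.542,"fingers": 1},
    {"dx": 0.696,"dy": -0.723,"dz": -0.02,"yaw": -0.542,"fingers": 1},
    {"dx": 0.696,"dy": -0.723,"dz": -0.02,"yaw": -0.542,"fingers": 1},
    {"dx": 0.696,"dy": -0.723,"dz": -0.02,"yaw": -0.542,"fingers": 1},
    {"dx": 0.696,"dy": -0.723,"dz": -0.02,"yaw": -0.542,"fingers": 1},
    {"dx": 0.696,"dy": -0.723,"dz": -0.02,"yaw": -0.542,"fingers": 1}
  ]
}}

```text
clock: 2.15
ee_pos: [0.2326, -0.3902, 0.3072]
tool_rot: [0.001, 0.907, 0.422, -0.0]
ft_force: [-0.6, -0.4, -0.9]
opening: 0.0853
gripper_force: 0.0
```

Request:
{"method": "arm_command", "body": {
  "moves": [
    {"dx": 0.976,"dy": -0.236,"dz": -0.02,"yaw": -0.542,"fingers": 1},
    {"dx": 0.976,"dy": -0.236,"dz": -0.02,"yaw": -0.542,"fingers": 1},
    {"dx": 0.976,"dy": -0.236,"dz": -0.02,"yaw": -0.542,"fingers": 1},
    {"dx": 0.976,"dy": -0.236,"dz": -0.02,"yaw": -0.542,"fingers": 1},
    {"dx": 0.976,"dy": -0.236,"dz": -0.02,"yaw": -0.542,"fingers": 1},
    {"dx": 0.976,"dy": -0.236,"dz": -0.02,"yaw": -0.542,"fingers": 1}
  ]
}}

```text
clock: 2.75
ee_pos: [0.2994, -0.2558, 0.31]
tool_rot: [0.0, 0.753, 0.658, -0.0]
ft_force: [-1.0, -0.4, 1.0]
opening: 0.0852
gripper_force: 0.0
```

Request:
{"method": "arm_command", "body": {
  "moves": [
    {"dx": 0.95,"dy": 0.325,"dz": -0.02,"yaw": -0.542,"fingers": 1},
    {"dx": 0.95,"dy": 0.325,"dz": -0.02,"yaw": -0.542,"fingers": 1},
    {"dx": 0.95,"dy": 0.325,"dz": -0.02,"yaw": -0.542,"fingers": 1},
    {"dx": 0.95,"dy": 0.325,"dz": -0.02,"yaw": -0.542,"fingers": 1},
    {"dx": 0.95,"dy": 0.325,"dz": -0.02,"yaw": -0.542,"fingers": 1},
    {"dx": 0.95,"dy": 0.325,"dz": -0.02,"yaw": -0.542,"fingers": 1}
  ]
}}

```text
clock: 3.35
ee_pos: [0.3662, -0.121, 0.3128]
tool_rot: [-0.0, 0.539, 0.842, -0.0]
ft_force: [0.2, -0.8, -0.5]
opening: 0.0853
gripper_force: 0.0
```

Request:
{"method": "arm_command", "body": {
  "moves": [
    {"dx": 0.627,"dy": 0.784,"dz": -0.02,"yaw": -0.542,"fingers": 1},
    {"dx": 0.627,"dy": 0.784,"dz": -0.02,"yaw": -0.542,"fingers": 1},
    {"dx": 0.627,"dy": 0.784,"dz": -0.02,"yaw": -0.542,"fingers": 1},
    {"dx": 0.627,"dy": 0.784,"dz": -0.02,"yaw": -0.542,"fingers": 1},
    {"dx": 0.627,"dy": 0.784,"dz": -0.02,"yaw": -0.542,"fingers": 1},
    {"dx": 0.627,"dy": 0.784,"dz": -0.02,"yaw": -0.542,"fingers": 1}
  ]
}}

```text
clock: 3.95
ee_pos: [0.4327, 0.0137, 0.3156]
tool_rot: [-0.0, 0.283, 0.959, -0.0]
ft_force: [-0.8, -0.5, 0.1]
opening: 0.0856
gripper_force: 0.0
```

Request:
{"method": "arm_command", "body": {
  "moves": [
    {"dx": 0.107,"dy": 0.998,"dz": -0.02,"yaw": -0.542,"fingers": 1},
    {"dx": 0.107,"dy": 0.998,"dz": -0.02,"yaw": -0.542,"fingers": 1},
    {"dx": 0.107,"dy": 0.998,"dz": -0.02,"yaw": -0.542,"fingers": 1},
    {"dx": 0.107,"dy": 0.998,"dz": -0.02,"yaw": -0.542,"fingers": 1},
    {"dx": 0.107,"dy": 0.998,"dz": -0.02,"yaw": -0.542,"fingers": 1},
    {"dx": 0.107,"dy": 0.998,"dz": -0.02,"yaw": -0.542,"fingers": 1}
  ]
}}

```text
clock: 4.55
ee_pos: [0.4994, 0.1485, 0.3187]
tool_rot: [-0.0, 0.003, 1.0, -0.0]
ft_force: [-0.6, 0.1, -0.6]
opening: 0.0854
gripper_force: 0.0
```

```bash
python3 - <<'E'
from h import *
np.set_printoptions(precision=4,suppress=True)
plan([.5,.15,.32],180)
W=shoot('wrist');cv2.imwrite('pics/w1.png',W['image'])
for n,z in dict(lid_large=0,lid_small=0,crock_large=0,crock_small=0,scraper=0,turner=0,knife=0).items():
    for d in arm.pinpoint(W,n)[:4]: print(n,round(d['score'],2),px(d).round(),onz(W,px(d),z)[:2])
E
```

```text
from [0.4994 0.1485 0.3187] 179.71
dx -0.004 dy 0.010 dz -0.009 yaw -0.005 rows>=1
lid_large 0.91 [441. 233.] [0.5931 0.3248]
lid_small 0.82 [388. 347.] [0.7968 0.2635]
lid_small 0.71 [320. 283.] [0.6743 0.1506]
crock_large 0.91 [486. 109.] [0.4222 0.3637]
scraper 0.94 [355. 169.] [0.4999 0.1971]
turner 0.78 [175. 157.] [ 0.4824 -0.0419]
knife 0.74 [260. 162.] [0.4897 0.0707]
knife 0.65 [356. 167.] [0.4976 0.1991]
```

View pics/w1.png

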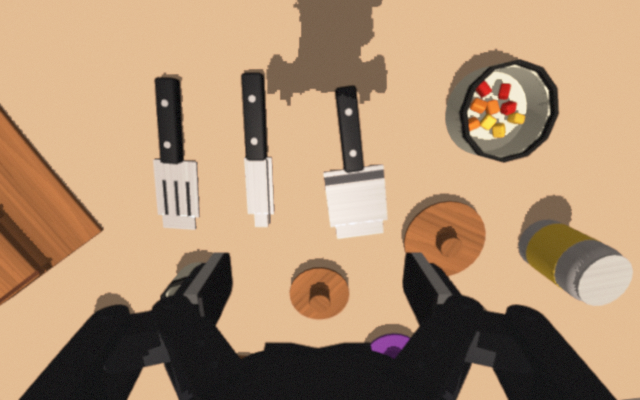

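The wrist view shows tool handles toward the robot: turner shoulder (175,160), knife (258,160), scraper (355,170). The large lid is at (445,238), the small lid at (320,293) and the large crock's ring centre at (510,110).

```bash
cat >> h.py <<'E'
def circ(p,roi,z,dark=None,ch=0):
    """fit of blob outline in roi (u0,v0,u1,v1) taken at height z: centre, radius, residual"""
    from scipy.optimize import least_squares
    u0,v0,u1,v1=roi; g=p['image'][v0:v1,u0:u1,ch] if dark is None else p['image'][v0:v1,u0:u1].max(2)
    g=cv2.GaussianBlur(np.ascontiguousarray(g),(3,3),0)
    th,m=cv2.threshold(g,dark or 0,255,cv2.THRESH_BINARY_INV+(cv2.THRESH_OTSU if dark is None else 0))
    m=cv2.morphologyEx(m,cv2.MORPH_OPEN if dark is None else cv2.MORPH_CLOSE,np.ones((3,3)))
    c=max(cv2.findContours(m,cv2.RETR_EXTERNAL,cv2.CHAIN_APPROX_NONE)[0],key=cv2.contourArea)
    c=cv2.convexHull(c).reshape(-1,2) if dark else c.reshape(-1,2)
    P=np.array([onz(p,q+[u0,v0],z)[:2] for q in c])
    f=lambda x:np.hypot(*(P-x[:2]).T)-x[2]
    r=least_squares(f,[*P.mean(0),.05],loss='soft_l1',f_scale=.001)
    print('circ',th,len(P),r.x.round(4),'res',np.median(abs(f(r.x))).round(4)); return r.x
E
python3 - <<'E'
from h import *
W=shoot('wrist')
circ(W,(398,195,492,282),.019)
circ(W,(284,260,356,325),.019)
circ(W,(455,55,565,167),.053,dark=55)
for q in [(450,230),(445,150),(300,300),(400,300),(500,65)]: print(q,W['image'][q[1],q[0]])
E
```

```text
circ 102.0 266 [0.5958 0.3156 0.0628] res 0.0025
circ 104.0 172 [0.6736 0.1491 0.0475] res 0.0021
circ 55.0 34 [0.425  0.3611 0.055 ] res 0.0006
(450, 230) [32 55 86]
(445, 150) [148 189 227]
(300, 300) [ 62 108 175]
(400, 300) [148 190 228]
(500, 65) [45 48 53]
```

```bash
cat >> h.py <<'E'
def ratio(p):
    im=p['image'].astype(float)+1; q=dict(p); q['image']=np.clip(255*im[...,:1]/im[...,2:],0,255).astype(np.uint8); return q
E
python3 - <<'E'
from h import *
W=shoot('wrist');Q=ratio(W)
circ(Q,(398,195,492,282),.018)
circ(Q,(284,260,356,325),.018)
cv2.imwrite('pics/r.png',Q['image'])
plan([.595,.322,.16],180)
E
```

```text
circ 137.0 219 [0.595  0.3232 0.056 ] res 0.001
circ 129.0 157 [0.6804 0.1488 0.0432] res 0.0004
from [0.4994 0.1502 0.319 ] -179.91
dx -0.106 dy 0.191 dz 0.177 yaw -1.000 rows>=7
dx -0.218 dy 0.003 dz 0.177 yaw -1.000 rows>=7
dx -0.112 dy -0.188 dz 0.177 yaw -1.000 rows>=7
dx 0.106 dy -0.191 dz 0.177 yaw -1.000 rows>=7
dx 0.218 dy -0.003 dz 0.177 yaw -1.000 rows>=7
dx 0.112 dy 0.187 dz 0.177 yaw -1.000 rows>=7
```

```bash
sed -i 's/    da=ang-a; v/    da=(ang-a+180)%360-180; v/' h.py; python3 - <<'E'
from h import *
plan([.595,.323,.20],180)
E
```

```text
from [0.4994 0.1502 0.319 ] -179.91
dx -0.319 dy 0.576 dz 0.397 yaw 0.001 rows>=3
dx -0.319 dy 0.576 dz 0.397 yaw 0.001 rows>=3
```

Request:
{"method": "arm_command", "body": {
  "moves": [
    {"dx": -0.32,"dy": 0.576,"dz": 0.4,"yaw": 0,"fingers": 1},
    {"dx": -0.32,"dy": 0.576,"dz": 0.4,"yaw": 0,"fingers": 1},
    {"dx": -0.32,"dy": 0.576,"dz": 0.4,"yaw": 0,"fingers": 1},
    {"dx": -0.32,"dy": 0.576,"dz": 0.4,"yaw": 0,"fingers": 1}
  ]
}}

```text
clock: 5.45
ee_pos: [0.5468, 0.238, 0.2568]
tool_rot: [-0.002, -0.002, 1.0, -0.001]
ft_force: [0.6, -0.4, 0.5]
opening: 0.0855
gripper_force: 0.0
```

Request:
{"method": "arm_command", "body": {
  "moves": [
    {"dx": -0.32,"dy": 0.576,"dz": 0.4,"yaw": 0,"fingers": 1},
    {"dx": -0.32,"dy": 0.576,"dz": 0.4,"yaw": 0,"fingers": 1},
    {"dx": -0.32,"dy": 0.576,"dz": 0.4,"yaw": 0,"fingers": 1},
    {"dx": -0.32,"dy": 0.576,"dz": 0.4,"yaw": 0,"fingers": 1},
    {"dx": -0.32,"dy": 0.576,"dz": 0.4,"yaw": 0,"fingers": 1}
  ]
}}

```text
clock: 5.95
ee_pos: [0.5949, 0.3222, 0.1999]
tool_rot: [0.0, -0.001, 1.0, -0.0]
ft_force: [-0.3, -0.5, 1.0]
opening: 0.0853
gripper_force: 0.0
```

```bash
python3 - <<'E'
from h import *
W=shoot('wrist');cv2.imwrite('pics/w2.png',W['image'])
print(arm.sense()['ee_pos'])
print(proj(W,[[.595,.323,.041],[.538,.323,.019],[.652,.323,.019],[.595,.266,.019],[.595,.38,.019]]).round())
for z in(.0,):
  for d in arm.pinpoint(W,'lid_large'): print(d['score'],onz(W,px(d),0))
E
```

```text
[0.59507874 0.32205739 0.2004684 ]
[[320. 206.]
 [320. 133.]
 [319. 256.]
 [255. 198.]
 [384. 198.]]
0.91 [5.96329961e-01 3.22048665e-01 5.55111512e-17]
0.67 [ 0.67906937 -0.02867708  0.        ]
```

View pics/w2.png

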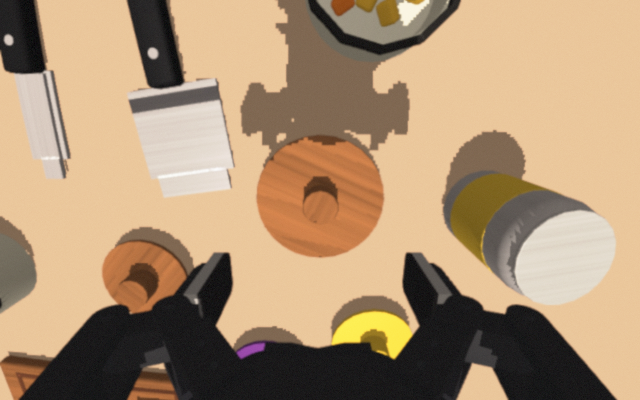

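The large lid's outline spans x 257–384 and y 135–257, with its knob at (320,206). That matches the projection to within 2 px, so I descend and grip.

Request:
{"method": "arm_command", "body": {
  "moves": [
    {"dz": 0.35,"fingers": 1},
    {"dz": 0.695,"fingers": 1},
    {"dz": 0.695,"fingers": 1},
    {"dz": 0.695,"fingers": 1},
    {"dz": 0.695,"fingers": 0.25},
    {"dz": 0.695,"fingers": 0.1},
    {"dz": 0.695,"fingers": 0.1},
    {"dz": 0.695,"fingers": 0.1},
    {"dz": 0.695,"fingers": 0.1},
    {"dz": 0.695,"fingers": 0.1},
    {"dz": 0.695,"fingers": 0.1}
  ],
  "grip_force": 70
}}

```text
invalid input
```

Request:
{"method": "arm_command", "body": {
  "moves": [
    {"dx": 0,"dy": 0,"dz": 0.35,"yaw": 0,"fingers": 1},
    {"dx": 0,"dy": 0,"dz": 0.695,"yaw": 0,"fingers": 1},
    {"dx": 0,"dy": 0,"dz": 0.695,"yaw": 0,"fingers": 1},
    {"dx": 0,"dy": 0,"dz": 0.695,"yaw": 0,"fingers": 1},
    {"dx": 0,"dy": 0,"dz": 0.695,"yaw": 0,"fingers": 0.1},
    {"dx": 0,"dy": 0,"dz": 0.695,"yaw": 0,"fingers": 0.1},
    {"dx": 0,"dy": 0,"dz": 0.695,"yaw": 0,"fingers": 0.1},
    {"dx": 0,"dy": 0,"dz": 0.695,"yaw": 0,"fingers": 0.1},
    {"dx": 0,"dy": 0,"dz": 0.695,"yaw": 0,"fingers": 0.1},
    {"dx": 0,"dy": 0,"dz": 0.695,"yaw": 0,"fingers": 0.1}
  ],
  "grip_force": 70
}}

```text
clock: 7.05
ee_pos: [0.5961, 0.3238, 0.0967]
tool_rot: [0.001, -0.001, 1.0, 0.001]
ft_force: [-0.8, 0.1, 7.3]
opening: 0.0275
gripper_force: 68.8
```

Request:
{"method": "arm_command", "body": {
  "moves": [
    {"dx": 0,"dy": 0,"dz": -0.3,"yaw": 0,"fingers": 0.1},
    {"dx": 0,"dy": 0,"dz": -0.6,"yaw": 0,"fingers": 0.1},
    {"dx": 0,"dy": 0,"dz": -0.8,"yaw": 0,"fingers": 0.1},
    {"dx": 0,"dy": 0,"dz": -0.8,"yaw": 0,"fingers": 0.1},
    {"dx": 0,"dy": 0,"dz": -0.8,"yaw": 0,"fingers": 0.1}
  ]
}}

```text
clock: 7.55
ee_pos: [0.5953, 0.3235, 0.2153]
tool_rot: [0.001, -0.001, 1.0, 0.0]
ft_force: [0.1, -0.1, -2.5]
opening: 0.0276
gripper_force: 69.2
```

```bash
python3 - <<'E'
from h import *
s=arm.sense();print(s['ee_pos'],s['opening'],s['ft_force'])
W=shoot('wrist');cv2.imwrite('pics/w3.png',W['image'])
print(proj(W,[[.425,.361,.053]]))
circ(W,(230,0,480,110),.053,dark=55)
plan([.4255,.361,.215],180)
E
```

```text
[0.595254   0.32346335 0.21529263] 0.027561269178724493 [ 0.0721959  -0.09427803 -2.45119093]
[[374.66775991 -33.95409103]]
circ 55.0 18 [0.4319 0.362  0.0502] res 0.0005
from [0.5944 0.3231 0.2137] -179.87
dx 0.563 dy 0.128 dz -0.004 yaw 0.001 rows>=2
dx 0.563 dy 0.127 dz -0.004 yaw 0.001 rows>=2
```

View pics/w3.png

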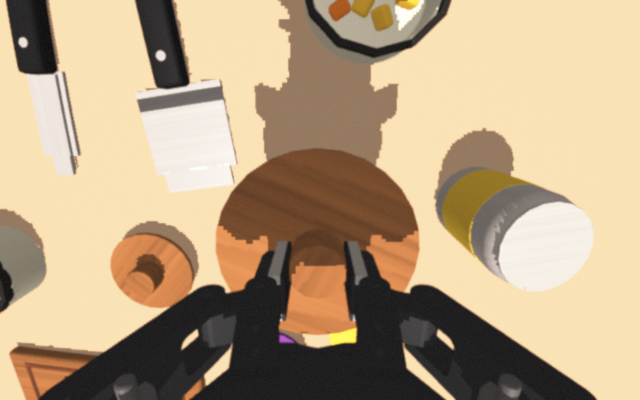

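The lid is held level, its outline spanning x 216–420 in the image. The large crock is only partly visible at top centre, so I move halfway and re-measure.

Request:
{"method": "arm_command", "body": {
  "moves": [
    {"dx": 0.563,"dy": 0.128,"dz": 0,"yaw": 0,"fingers": 0.1},
    {"dx": 0.563,"dy": 0.128,"dz": 0,"yaw": 0,"fingers": 0.1},
    {"dx": 0.563,"dy": 0.128,"dz": 0,"yaw": 0,"fingers": 0.1},
    {"dx": 0.563,"dy": 0.128,"dz": 0,"yaw": 0,"fingers": 0.1}
  ]
}}

```text
clock: 8.0
ee_pos: [0.5091, 0.3422, 0.2129]
tool_rot: [-0.001, -0.002, 1.0, -0.001]
ft_force: [0.4, 0.5, -0.2]
opening: 0.0277
gripper_force: 69.3
```

```bash
python3 - <<'E'
from h import *
s=arm.sense();print(s['ee_pos'],s['opening'])
W=shoot('wrist');cv2.imwrite('pics/w4.png',W['image'])
c=proj(W,[[.425,.361,.053]])[0];print(c)
u,v=c.astype(int)
circ(W,(u-80,max(v-75,0),u+80,v+60),.053,dark=55)
x,y,z=s['ee_pos']
print(proj(W,[[x,y-.057,z-.0777],[x,y+.057,z-.0777],[x-.057,y,z-.0777]]).round(1))
im=W['image']
plan([.4255,.361,.215],180)
E
```

```text
[0.50908517 0.34223215 0.21291827] 0.02765095834779213
[344.9147603   98.11550787]
circ 55.0 32 [0.4249 0.3641 0.0536] res 0.0008
[[217.  251.2]
 [421.9 252.1]
 [320.2 148.1]]
from [0.5103 0.3422 0.2134] -179.86
dx 0.565 dy 0.127 dz -0.011 yaw 0.002 rows>=2
```

View pics/w4.png

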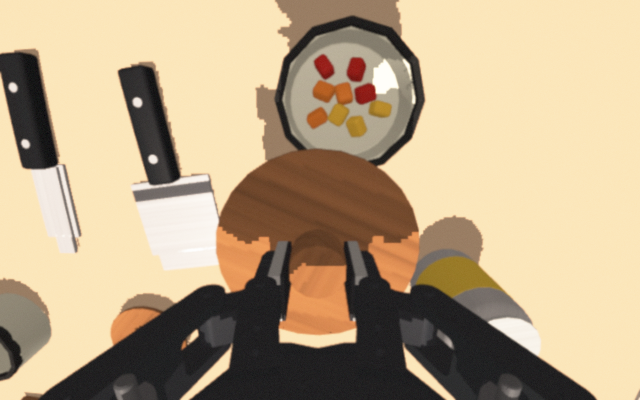

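Crock ring centre is at about (350,92). The lid matches its predicted outline within 2 px. I'll refit the ring with a fixed radius.

```bash
python3 - <<'E'
from h import *
W=shoot('wrist')
m=(W['image'].max(2)<70).astype(np.uint8)
# sample outer edge radially from centre, only where unoccluded (upper part)
from scipy.optimize import least_squares
P=[]
for t in np.radians(np.arange(185,356,3)):
    for r in np.arange(95,55,-.5):
        u,v=350+r*np.cos(t),92+r*np.sin(t)
        if 0<=v and m[int(round(v)),int(round(u))]: P.append(onz(W,(u,v),.053)[:2]);break
P=np.array(P);print(len(P))
for rr in(.054,.055,.056):
    r=least_squares(lambda x:np.hypot(*(P-x).T)-rr,[.425,.362],loss='soft_l1',f_scale=.001);print(rr,r.x.round(4),np.median(abs(r.fun)).round(4))
for d in arm.pinpoint(W,'crock_large')[:1]:print(onz(W,px(d),0))
E
```

```text
57
0.054 [0.4252 0.3645] 0.0005
0.055 [0.4265 0.3645] 0.0006
0.056 [0.4277 0.3646] 0.0007
[0.42355998 0.36597757 0.        ]
```

Request:
{"method": "arm_command", "body": {
  "moves": [
    {"dx": 0.565,"dy": 0.152,"dz": 0,"yaw": 0,"fingers": 0.1},
    {"dx": 0.565,"dy": 0.152,"dz": 0,"yaw": 0,"fingers": 0.1},
    {"dx": 0.565,"dy": 0.152,"dz": 0,"yaw": 0,"fingers": 0.1},
    {"dx": 0.565,"dy": 0.152,"dz": 0,"yaw": 0,"fingers": 0.1},
    {"dx": 0.565,"dy": 0.152,"dz": 0.2,"yaw": 0,"fingers": 0.1},
    {"dx": 0.565,"dy": 0.152,"dz": 0.4,"yaw": 0,"fingers": 0.1},
    {"dx": 0.565,"dy": 0.152,"dz": 0.48,"yaw": 0,"fingers": 0.1},
    {"dx": 0.565,"dy": 0.152,"dz": 0.51,"yaw": 0,"fingers": 0.1},
    {"dx": 0.565,"dy": 0.152,"dz": 0.51,"yaw": 0,"fingers": 0.1}
  ]
}}

```text
clock: 9.05
ee_pos: [0.4267, 0.3648, 0.138]
tool_rot: [-0.0, -0.001, 1.0, -0.0]
ft_force: [0.6, 0.4, -1.5]
opening: 0.0277
gripper_force: 69.3
```

Request:
{"method": "arm_command", "body": {
  "moves": [
    {"dx": 0,"dy": 0,"dz": 0.02,"yaw": 0,"fingers": 0.1},
    {"dx": 0,"dy": 0,"dz": 0.04,"yaw": 0,"fingers": 0.1},
    {"dx": 0,"dy": 0,"dz": 0.055,"yaw": 0,"fingers": 0.1},
    {"dx": 0,"dy": 0,"dz": 0.055,"yaw": 0,"fingers": 0.1},
    {"dx": 0,"dy": 0,"dz": 0.07,"yaw": 0,"fingers": 0.1},
    {"dx": 0,"dy": 0,"dz": 0.07,"yaw": 0,"fingers": 0.1},
    {"dx": 0,"dy": 0,"dz": 0.07,"yaw": 0,"fingers": 0.1}
  ]
}}

```text
clock: 9.75
ee_pos: [0.4271, 0.3656, 0.1297]
tool_rot: [0.002, -0.001, 1.0, 0.001]
ft_force: [0.8, -1.7, 5.5]
opening: 0.0273
gripper_force: 70.0
```

Request:
{"method": "arm_command", "body": {
  "moves": [
    {"dx": 0,"dy": 0,"dz": 0.01,"yaw": 0,"fingers": 0.1},
    {"dx": 0,"dy": 0,"dz": 0.02,"yaw": 0,"fingers": 0.1},
    {"dx": 0,"dy": 0,"dz": 0.03,"yaw": 0,"fingers": 0.1},
    {"dx": 0,"dy": 0,"dz": 0.03,"yaw": 0,"fingers": 0.1},
    {"dx": 0,"dy": 0,"dz": 0.03,"yaw": 0,"fingers": 0.1}
  ]
}}

```text
clock: 10.25
ee_pos: [0.4271, 0.3656, 0.1275]
tool_rot: [0.002, -0.001, 1.0, 0.001]
ft_force: [-6.1, -5.0, 25.5]
opening: 0.028
gripper_force: 72.1
```

Request:
{"method": "arm_command", "body": {
  "moves": [
    {"dx": 0,"dy": 0,"dz": -0.02,"yaw": 0,"fingers": 0.1},
    {"dx": 0,"dy": 0,"dz": -0.02,"yaw": 0,"fingers": 0.7},
    {"dx": 0,"dy": 0,"dz": -0.02,"yaw": 0,"fingers": 0.7},
    {"dx": 0,"dy": 0,"dz": -0.02,"yaw": 0,"fingers": 0.7},
    {"dx": 0,"dy": 0,"dz": -0.2,"yaw": 0,"fingers": 0.7},
    {"dx": 0,"dy": 0,"dz": -0.35,"yaw": 0,"fingers": 0.7},
    {"dx": 0,"dy": 0,"dz": -0.35,"yaw": 0,"fingers": 0},
    {"dx": 0,"dy": 0,"dz": -0.35,"yaw": 0,"fingers": 0},
    {"dx": 0,"dy": 0,"dz": -0.35,"yaw": 0,"fingers": 0},
    {"dx": 0,"dy": 0,"dz": -0.35,"yaw": 0,"fingers": 0},
    {"dx": 0,"dy": 0,"dz": -0.35,"yaw": 0,"fingers": 0}
  ]
}}

```text
clock: 11.35
ee_pos: [0.4254, 0.3647, 0.1747]
tool_rot: [-0.001, -0.001, 1.0, -0.0]
ft_force: [0.3, 0.9, -0.2]
opening: 0.0
gripper_force: 0.0
```

Request:
{"method": "arm_command", "body": {
  "moves": [
    {"dx": 0,"dy": 0,"dz": 0.1,"yaw": 0,"fingers": 0},
    {"dx": 0,"dy": 0,"dz": 0.16,"yaw": 0,"fingers": 0},
    {"dx": 0,"dy": 0,"dz": 0.18,"yaw": 0,"fingers": 0},
    {"dx": 0,"dy": 0,"dz": 0.18,"yaw": 0,"fingers": 0}
  ]
}}

```text
clock: 11.75
ee_pos: [0.4254, 0.3647, 0.1479]
tool_rot: [-0.001, -0.001, 1.0, -0.0]
ft_force: [0.4, 0.0, -0.5]
opening: -0.0001
gripper_force: 0.0
```

Request:
{"method": "arm_command", "body": {
  "moves": [
    {"dx": 0,"dy": 0,"dz": 0.01,"yaw": 0,"fingers": 0},
    {"dx": 0,"dy": 0,"dz": 0.02,"yaw": 0,"fingers": 0},
    {"dx": 0,"dy": 0,"dz": 0.03,"yaw": 0,"fingers": 0},
    {"dx": 0,"dy": 0,"dz": 0.04,"yaw": 0,"fingers": 0},
    {"dx": 0,"dy": 0,"dz": 0.04,"yaw": 0,"fingers": 0}
  ]
}}

```text
clock: 12.25
ee_pos: [0.4261, 0.3651, 0.1446]
tool_rot: [0.001, -0.001, 1.0, 0.0]
ft_force: [-3.5, -2.8, 13.6]
opening: -0.0004
gripper_force: 7.0
```

Request:
{"method": "arm_command", "body": {
  "moves": [
    {"dx": 0,"dy": 0,"dz": 0.01,"yaw": 0,"fingers": 0},
    {"dx": 0,"dy": 0,"dz": 0.017,"yaw": 0,"fingers": 0},
    {"dx": 0,"dy": 0,"dz": 0.017,"yaw": 0,"fingers": 0}
  ]
}}

```text
clock: 12.55
ee_pos: [0.426, 0.3652, 0.1445]
tool_rot: [0.001, -0.001, 1.0, 0.001]
ft_force: [-9.5, -6.5, 33.9]
opening: 0.0003
gripper_force: 16.8
```

Request:
{"method": "arm_command", "body": {
  "moves": [
    {"dx": 0,"dy": 0,"dz": -0.3,"yaw": 0,"fingers": 0},
    {"dx": 0,"dy": 0,"dz": -0.6,"yaw": 0,"fingers": 1},
    {"dx": 0,"dy": 0,"dz": -0.8,"yaw": 0,"fingers": 1},
    {"dx": 0,"dy": 0,"dz": -0.8,"yaw": 0,"fingers": 1}
  ]
}}

```text
clock: 12.95
ee_pos: [0.428, 0.3664, 0.2653]
tool_rot: [0.004, -0.001, 1.0, 0.003]
ft_force: [0.3, -0.0, -0.4]
opening: 0.0434
gripper_force: 0.0
```

```bash
python3 - <<'E'
from h import *
plan([.67,.15,.215],180)
E
```

```text
from [0.428  0.3664 0.2653] -179.88
dx -0.805 dy -0.723 dz 0.168 yaw 0.001 rows>=4
dx -0.806 dy -0.722 dz 0.168 yaw 0.001 rows>=4
```

Request:
{"method": "arm_command", "body": {
  "moves": [
    {"dx": -0.81,"dy": -0.72,"dz": 0.16,"yaw": 0,"fingers": 1},
    {"dx": -0.81,"dy": -0.72,"dz": 0.16,"yaw": 0,"fingers": 1},
    {"dx": -0.81,"dy": -0.72,"dz": 0.16,"yaw": 0,"fingers": 1},
    {"dx": -0.81,"dy": -0.72,"dz": 0.16,"yaw": 0,"fingers": 1},
    {"dx": -0.81,"dy": -0.72,"dz": 0.16,"yaw": 0,"fingers": 1}
  ]
}}

```text
clock: 13.45
ee_pos: [0.5485, 0.2553, 0.2346]
tool_rot: [-0.001, 0.001, 1.0, -0.0]
ft_force: [-0.6, 0.0, -0.2]
opening: 0.0854
gripper_force: 0.0
```

Request:
{"method": "arm_command", "body": {
  "moves": [
    {"dx": -0.81,"dy": -0.72,"dz": 0.16,"yaw": 0,"fingers": 1},
    {"dx": -0.81,"dy": -0.72,"dz": 0.16,"yaw": 0,"fingers": 1},
    {"dx": -0.81,"dy": -0.72,"dz": 0.16,"yaw": 0,"fingers": 1},
    {"dx": -0.81,"dy": -0.72,"dz": 0.16,"yaw": 0,"fingers": 1},
    {"dx": -0.81,"dy": -0.72,"dz": 0.16,"yaw": 0,"fingers": 1},
    {"dx": -0.81,"dy": -0.72,"dz": 0.16,"yaw": 0,"fingers": 1}
  ]
}}

```text
clock: 14.05
ee_pos: [0.6679, 0.151, 0.2118]
tool_rot: [-0.001, -0.002, 1.0, 0.0]
ft_force: [-0.8, 0.7, -0.2]
opening: 0.085
gripper_force: 0.0
```

```bash
python3 - <<'E'
from h import *
W=shoot('wrist');cv2.imwrite('pics/w5.png',W['image'])
c=proj(W,[[.677,.15,.018]])[0];print(c);u,v=c.astype(int)
x=circ(ratio(W),(u-65,v-65,u+65,v+62),.018)
for d in arm.pinpoint(W,'lid_small'): print(d['score'],onz(W,px(d),0))
for d in arm.pinpoint(W,'crock_small')[:2]: print(d['score'],px(d),onz(W,px(d),0))
plan([x[0],x[1],.096],180)
E
```

```text
[317.23482569 203.98242988]
circ 129.0 256 [0.681  0.1488 0.0433] res 0.0003
0.73 [0.67960844 0.1477973  0.        ]
0.65 [0.79749355 0.26479944 0.        ]
0.61 [0.75679979 0.3781374  0.        ]
0.77 [140.928 195.68 ] [ 0.6746525  -0.02820338  0.        ]
from [0.668  0.1514 0.2126] -179.74
dx -0.086 dy -0.018 dz 0.777 yaw 0.004 rows>=3
```

View pics/w5.png

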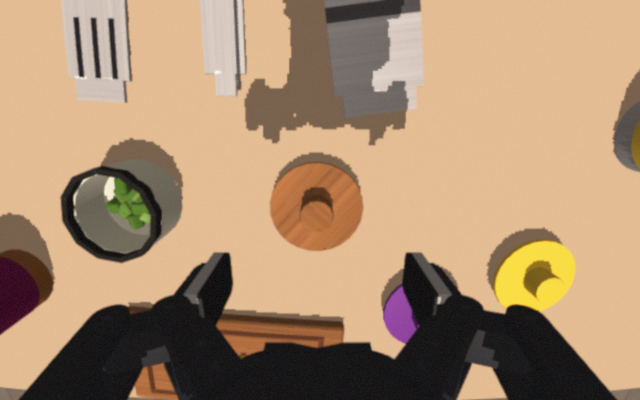

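The small lid is at (317,205), with its fit radius of 43.3 mm against 44 mm nominal. The small crock's ring is centred near (112,214).

Request:
{"method": "arm_command", "body": {
  "moves": [
    {"dx": -0.086,"dy": -0.017,"dz": 0.35,"yaw": 0,"fingers": 1},
    {"dx": -0.086,"dy": -0.017,"dz": 0.7,"yaw": 0,"fingers": 1},
    {"dx": -0.086,"dy": -0.017,"dz": 0.776,"yaw": 0,"fingers": 1},
    {"dx": -0.086,"dy": -0.017,"dz": 0.776,"yaw": 0,"fingers": 1},
    {"dx": -0.086,"dy": -0.017,"dz": 0.776,"yaw": 0,"fingers": 0.1},
    {"dx": -0.086,"dy": -0.017,"dz": 0.776,"yaw": 0,"fingers": 0.1},
    {"dx": -0.086,"dy": -0.017,"dz": 0.776,"yaw": 0,"fingers": 0.1},
    {"dx": -0.086,"dy": -0.017,"dz": 0.776,"yaw": 0,"fingers": 0.1},
    {"dx": -0.086,"dy": -0.017,"dz": 0.776,"yaw": 0,"fingers": 0.1},
    {"dx": -0.086,"dy": -0.017,"dz": 0.776,"yaw": 0,"fingers": 0.1}
  ]
}}

```text
clock: 15.2
ee_pos: [0.6834, 0.1472, 0.098]
tool_rot: [0.002, -0.001, 1.0, 0.0]
ft_force: [-1.4, 1.4, 7.5]
opening: 0.0274
gripper_force: 69.0
```

Request:
{"method": "arm_command", "body": {
  "moves": [
    {"dx": 0,"dy": 0,"dz": -0.3,"yaw": 0,"fingers": 0.1},
    {"dx": 0,"dy": 0,"dz": -0.6,"yaw": 0,"fingers": 0.1},
    {"dx": 0,"dy": 0,"dz": -0.8,"yaw": 0,"fingers": 0.1},
    {"dx": 0,"dy": -0.3,"dz": -0.8,"yaw": 0,"fingers": 0.1},
    {"dx": 0,"dy": -0.6,"dz": -0.8,"yaw": 0,"fingers": 0.1},
    {"dx": 0,"dy": -0.6,"dz": -0.8,"yaw": 0,"fingers": 0.1},
    {"dx": 0,"dy": -0.6,"dz": -0.8,"yaw": 0,"fingers": 0.1}
  ]
}}

```text
clock: 15.9
ee_pos: [0.6823, 0.0557, 0.216]
tool_rot: [0.0, 0.0, 1.0, 0.0]
ft_force: [-2.1, 0.6, -2.0]
opening: 0.0272
gripper_force: 69.5
```

```bash
python3 - <<'E'
from h import *
s=arm.sense();print(s['ee_pos'],s['opening'],s['ft_force'])
W=shoot('wrist');cv2.imwrite('pics/w6.png',W['image'])
print(proj(W,[[.68,-.022,.053]])[0])
for d in arm.pinpoint(W,'crock_small')[:2]: print(d['score'],px(d),onz(W,px(d),0))
x,y,z=s['ee_pos']
print(proj(W,[[x,y-.044,z-.0777],[x,y+.044,z-.0777],[x-.044,y,z-.0777]]).round(1))
E
```

```text
[0.68232535 0.05565522 0.21598818] 0.027164454958448787 [-2.14890697  0.57275311 -1.96543925]
[224.90893674 201.70409298]
0.68 [235.52 183.8 ] [ 0.67777951 -0.02700959  0.        ]
[[239.8 251.4]
 [398.4 251.4]
 [319.3 173.4]]
```

View pics/w6.png

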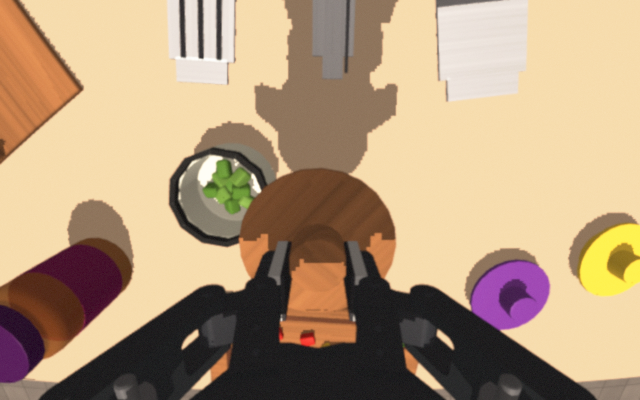

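The lid is held, spanning x 240–396 with its top at 169, so it sits about 2 mm toward the robot in the grip. The crock ring is around (219,196). I'll fit the ring.

```bash
python3 - <<'E'
from h import *
from scipy.optimize import least_squares
W=shoot('wrist')
m=(W['image'].max(2)<70).astype(np.uint8)
P=[]
for t in np.radians(np.arange(80,325,3)):
    for r in np.arange(58,35,-.5):
        u,v=219+r*np.cos(t),196+r*np.sin(t)
        if m[int(round(v)),int(round(u))]: P.append(onz(W,(u,v),.053)[:2]);break
P=np.array(P)
for rr in(.0415,.0425):
    r=least_squares(lambda x:np.hypot(*(P-x).T)-rr,[.68,-.022],loss='soft_l1',f_scale=.001);print(rr,r.x.round(4),np.median(abs(r.fun)).round(4))
plan([r.x[0],r.x[1],.216],180)
E
```

```text
0.0415 [ 0.6778 -0.026 ] 0.0005
0.0425 [ 0.6783 -0.0251] 0.0006
from [0.6822 0.058  0.2156] -179.82
dx 0.028 dy -0.554 dz -0.003 yaw 0.003 rows>=2
```

Request:
{"method": "arm_command", "body": {
  "moves": [
    {"dx": 0.018,"dy": -0.555,"dz": 0,"yaw": 0,"fingers": 0.1},
    {"dx": 0.018,"dy": -0.555,"dz": 0,"yaw": 0,"fingers": 0.1},
    {"dx": 0.018,"dy": -0.555,"dz": 0,"yaw": 0,"fingers": 0.1},
    {"dx": 0.018,"dy": -0.555,"dz": 0,"yaw": 0,"fingers": 0.1},
    {"dx": 0.018,"dy": -0.555,"dz": 0.2,"yaw": 0,"fingers": 0.1},
    {"dx": 0.018,"dy": -0.555,"dz": 0.4,"yaw": 0,"fingers": 0.1},
    {"dx": 0.018,"dy": -0.555,"dz": 0.48,"yaw": 0,"fingers": 0.1},
    {"dx": 0.018,"dy": -0.555,"dz": 0.515,"yaw": 0,"fingers": 0.1},
    {"dx": 0.018,"dy": -0.555,"dz": 0.515,"yaw": 0,"fingers": 0.1}
  ]
}}

```text
clock: 16.95
ee_pos: [0.6799, -0.0252, 0.1385]
tool_rot: [-0.0, -0.002, 1.0, 0.0]
ft_force: [0.5, -0.6, -0.6]
opening: 0.0272
gripper_force: 70.4
```

Request:
{"method": "arm_command", "body": {
  "moves": [
    {"dx": 0,"dy": 0,"dz": 0.02,"yaw": 0,"fingers": 0.1},
    {"dx": 0,"dy": 0,"dz": 0.04,"yaw": 0,"fingers": 0.1},
    {"dx": 0,"dy": 0,"dz": 0.055,"yaw": 0,"fingers": 0.1},
    {"dx": 0,"dy": 0,"dz": 0.07,"yaw": 0,"fingers": 0.1},
    {"dx": 0,"dy": 0,"dz": 0.085,"yaw": 0,"fingers": 0.1},
    {"dx": 0,"dy": 0,"dz": 0.095,"yaw": 0,"fingers": 0.1},
    {"dx": 0,"dy": 0,"dz": 0.095,"yaw": 0,"fingers": 0.1}
  ]
}}

```text
clock: 17.65
ee_pos: [0.6812, -0.0262, 0.129]
tool_rot: [0.002, -0.001, 1.0, 0.0]
ft_force: [-7.2, 1.1, 18.1]
opening: 0.0273
gripper_force: 72.3
```

Release, then press on the knob top with shut fingers.

Request:
{"method": "arm_command", "body": {
  "moves": [
    {"dx": 0,"dy": 0,"dz": -0.01,"yaw": 0,"fingers": 0.1},
    {"dx": 0,"dy": 0,"dz": -0.015,"yaw": 0,"fingers": 0.7},
    {"dx": 0,"dy": 0,"dz": -0.015,"yaw": 0,"fingers": 0.7},
    {"dx": 0,"dy": 0,"dz": -0.015,"yaw": 0,"fingers": 0.7},
    {"dx": 0,"dy": 0,"dz": -0.2,"yaw": 0,"fingers": 0.7},
    {"dx": 0,"dy": 0,"dz": -0.33,"yaw": 0,"fingers": 0.7},
    {"dx": 0,"dy": 0,"dz": -0.33,"yaw": 0,"fingers": 0},
    {"dx": 0,"dy": 0,"dz": -0.33,"yaw": 0,"fingers": 0},
    {"dx": 0,"dy": 0,"dz": -0.33,"yaw": 0,"fingers": 0},
    {"dx": 0,"dy": 0,"dz": -0.33,"yaw": 0,"fingers": 0},
    {"dx": 0,"dy": 0,"dz": -0.33,"yaw": 0,"fingers": 0}
  ]
}}

```text
clock: 18.75
ee_pos: [0.6794, -0.0262, 0.1726]
tool_rot: [-0.001, -0.001, 1.0, 0.0]
ft_force: [0.8, 0.4, -0.7]
opening: 0.0001
gripper_force: 0.0
```

Request:
{"method": "arm_command", "body": {
  "moves": [
    {"dx": 0.013,"dy": 0,"dz": 0.1,"yaw": 0,"fingers": 0},
    {"dx": 0.013,"dy": 0,"dz": 0.16,"yaw": 0,"fingers": 0},
    {"dx": 0.013,"dy": 0,"dz": 0.18,"yaw": 0,"fingers": 0},
    {"dx": 0.013,"dy": 0,"dz": 0.195,"yaw": 0,"fingers": 0},
    {"dx": 0.013,"dy": 0,"dz": 0.21,"yaw": 0,"fingers": 0},
    {"dx": 0.013,"dy": 0,"dz": 0.21,"yaw": 0,"fingers": 0}
  ]
}}

```text
clock: 19.35
ee_pos: [0.6771, -0.0262, 0.1446]
tool_rot: [-0.0, -0.001, 1.0, -0.0]
ft_force: [-8.5, 0.4, 15.4]
opening: -0.0001
gripper_force: 7.3
```

Request:
{"method": "arm_command", "body": {
  "moves": [
    {"dx": 0,"dy": 0,"dz": 0.01,"yaw": 0,"fingers": 0},
    {"dx": 0,"dy": 0,"dz": 0.02,"yaw": 0,"fingers": 0},
    {"dx": 0,"dy": 0,"dz": 0.02,"yaw": 0,"fingers": 0}
  ]
}}

```text
clock: 19.65
ee_pos: [0.6771, -0.0261, 0.1445]
tool_rot: [0.0, -0.001, 1.0, -0.0]
ft_force: [-14.7, 1.1, 29.8]
opening: -0.0003
gripper_force: 15.3
```

Request:
{"method": "arm_command", "body": {
  "moves": [
    {"dx": 0,"dy": 0,"dz": -0.3,"yaw": 0,"fingers": 0},
    {"dx": 0.2,"dy": 0,"dz": -0.6,"yaw": 0,"fingers": 1},
    {"dx": 0.5,"dy": 0,"dz": -1,"yaw": 0,"fingers": 1},
    {"dx": 0.8,"dy": 0,"dz": -1,"yaw": 0,"fingers": 1},
    {"dx": 1,"dy": 0,"dz": -1,"yaw": 0,"fingers": 1},
    {"dx": 1,"dy": 0,"dz": -1,"yaw": 0,"fingers": 1},
    {"dx": 1,"dy": 0,"dz": -1,"yaw": 0,"fingers": 1}
  ]
}}

```text
clock: 20.35
ee_pos: [0.5277, -0.0267, 0.2902]
tool_rot: [0.001, -0.001, 1.0, -0.0]
ft_force: [-0.3, -0.1, 1.2]
opening: 0.0847
gripper_force: 0.0
```

```bash
python3 - <<'E'
from h import *
s=arm.sense();print(s['ee_pos'])
W=shoot('wrist');cv2.imwrite('pics/w7.png',W['image'])
for n in ['turner','knife','scraper','holder','pocket_wide','pocket_middle','pocket_narrow']:
  for d in arm.pinpoint(W,n)[:2]: print(n,round(d['score'],2),px(d).round(),onz(W,px(d),.008 if n[0]=='p' else 0)[:2].round(4))
E
```

```text
[ 0.52765648 -0.02665075  0.29020896]
turner 0.63 [306. 137.] [ 0.4839 -0.0415]
knife 0.69 [399. 140.] [0.4871 0.0701]
knife 0.31 [499. 153.] [0.5015 0.1969]
scraper 0.56 [497. 153.] [0.5014 0.1948]
holder 0.72 [ 92. 187.] [ 0.5462 -0.32  ]
pocket_wide 0.94 [119. 226.] [ 0.5978 -0.2887]
pocket_wide 0.51 [ 90. 183.] [ 0.5394 -0.3154]
pocket_middle 0.61 [ 73. 168.] [ 0.5201 -0.3332]
pocket_narrow 0.82 [ 37. 124.] [ 0.465  -0.3685]
pocket_narrow 0.64 [212. 329.] [ 0.7605 -0.1829]
```

View pics/w7.png

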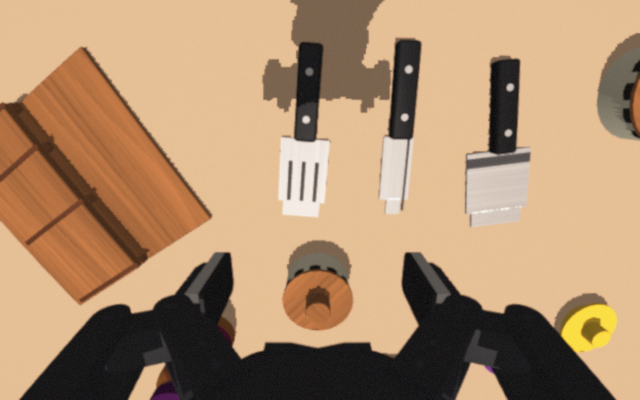

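The small lid is seated on its crock at (318,298). The tool shoulders are at turner (306,137), knife (400,137) and scraper (498,150), and the holder's ledge corners are at (84,47) and (211,215). Next I look straight down on the holder.

Request:
{"method": "arm_command", "body": {
  "moves": [
    {"dx": 0,"dy": -1,"dz": 0,"yaw": 0,"fingers": 1},
    {"dx": 0,"dy": -1,"dz": 0,"yaw": 0,"fingers": 1},
    {"dx": 0,"dy": -1,"dz": 0,"yaw": 0,"fingers": 1},
    {"dx": 0,"dy": -1,"dz": 0,"yaw": 0,"fingers": 1},
    {"dx": 0,"dy": -1,"dz": 0,"yaw": 0,"fingers": 1}
  ]
}}

```text
clock: 21.25
ee_pos: [0.5281, -0.1778, 0.2886]
tool_rot: [-0.0, 0.0, 1.0, 0.0]
ft_force: [-0.3, 0.7, 0.4]
opening: 0.0854
gripper_force: 0.0
```

Request:
{"method": "arm_command", "body": {
  "moves": [
    {"dx": 0,"dy": -1,"dz": 0,"yaw": 0,"fingers": 1},
    {"dx": 0,"dy": -1,"dz": 0,"yaw": 0,"fingers": 1},
    {"dx": 0,"dy": -1,"dz": 0,"yaw": 0,"fingers": 1},
    {"dx": 0,"dy": -1,"dz": 0,"yaw": 0,"fingers": 1},
    {"dx": 0,"dy": -1,"dz": 0,"yaw": 0,"fingers": 1},
    {"dx": 0,"dy": -1,"dz": 0,"yaw": 0,"fingers": 1}
  ]
}}

```text
clock: 21.85
ee_pos: [0.5288, -0.3246, 0.2889]
tool_rot: [-0.0, -0.002, 1.0, 0.001]
ft_force: [0.2, -0.1, -0.8]
opening: 0.0855
gripper_force: 0.0
```

```bash
python3 - <<'E'
from h import *
W=shoot('wrist');cv2.imwrite('pics/w8.png',W['image'])
import pickle;pickle.dump(W,open('w8.pkl','wb'))
for n in ['holder','pocket_wide','pocket_middle','pocket_narrow']:
  for d in arm.pinpoint(W,n)[:2]: print(n,round(d['score'],2),px(d).round(),onz(W,px(d),.008 if n[0]=='p' else 0)[:2].round(4))
E
```

```text
pocket_middle 0.6 [310. 169.] [ 0.5222 -0.334 ]
pocket_narrow 0.72 [279. 120.] [ 0.4646 -0.3694]
```

View pics/w8.png

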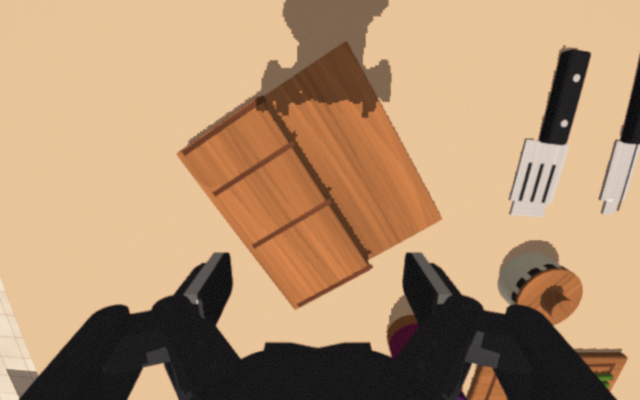

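Slab corners are at (263,95), (372,266), (296,307) and (177,153). Ledge corners are at (347,42) and (441,218), and the dark lines start at (291,145) and (329,202). I'll fit the holder pose.

```bash
cat > hold.py <<'E'
from h import *
import pickle
from scipy.optimize import least_squares
W=pickle.load(open('w8.pkl','rb'))
L=np.array([[0,-.122,.032],[0,.122,.032],[.115,.122,.032],[.115,-.122,.032],[-.11,-.122,.008],[-.11,.122,.008],[0,-.061,.032],[0,.017,.032]])
U=np.array([[263,95],[372,266],[296,307],[177,153],[347,42],[441,218],[291,145],[329,202]],float)
def w(x,P): c,s=np.cos(x[2]),np.sin(x[2]); P=np.atleast_2d(P); return np.c_[x[0]+c*P[:,0]-s*P[:,1],x[1]+s*P[:,0]+c*P[:,1],P[:,2]]
r=least_squares(lambda x:(proj(W,w(x,L))-U).ravel(),[.525,-.33,-1.03],loss='soft_l1')
H=r.x
if __name__=='__main__':
    print(H,np.degrees(H[2])); print((proj(W,w(H,L))-U).round(1).tolist())
    for n,y in(('wide',.067),('middle',-.022),('narrow',-.089)): print(n,w(H,[0,y,.008]).round(4),proj(W,w(H,[0,y,.008])).round())
E
python3 hold.py
```

```text
[ 0.54119212 -0.32101355 -1.00614212] -57.647697312346416
[[-3.3, -0.2], [0.4, 3.6], [-0.2, 3.5], [-1.2, 0.4], [0.6, -2.8], [3.1, 1.0], [0.6, -0.8], [-0.2, -0.2]]
wide [[ 0.5978 -0.2852  0.008 ]] [[348. 228.]]
middle [[ 0.5226 -0.3328  0.008 ]] [[311. 170.]]
narrow [[ 0.466  -0.3686  0.008 ]] [[280. 121.]]
```

```bash
cat >> hold.py <<'E'
from scipy.optimize import minimize
def mask(x,sc=4):
    m=np.zeros((400*sc,640*sc),np.uint8)
    for x0,x1,h in((-.11,.115,.008),(0,.115,.032)):
        P=[[a,b,z] for a in(x0,x1) for b in(-.122,.122) for z in(0,h)]
        q=proj(W,w(x,P)); cv2.fillConvexPoly(m,np.round(cv2.convexHull((((q+.5)*sc-.5)).astype(np.float32))).astype(np.int32),255)
    return cv2.resize(m,(640,400),interpolation=cv2.INTER_AREA)/255.
Q=ratio(W)['image'][...,0]
roi=np.zeros((400,640),bool); roi[30:315,150:460]=True
hand=cv2.dilate((W['image'].max(2)<45).astype(np.uint8),np.ones((7,7)))>0
hand[:245]=False
roi&=~hand
th=cv2.threshold(np.ascontiguousarray(Q[roi]),0,255,cv2.THRESH_OTSU)[0]
obs=(Q<th).astype(float)
obs[250:,385:]=0; roi[250:,385:]=False
f=lambda x:np.abs(mask(np.array([x[0],x[1],x[2]]))-obs)[roi].sum()
if __name__=='__main__':
    best=min((minimize(f,H+np.array(d),method='Nelder-Mead',options=dict(initial_simplex=[H+np.array(d),H+d+[.004,0,0],H+d+[0,.004,0],H+d+[0,0,.03]],xatol=1e-5)) for d in([0,0,0],[.003,-.003,-.02],[-.003,.003,.01])),key=lambda r:r.fun)
    print(th,f(H),best.fun,best.x,np.degrees(best.x[2]))
    X=best.x
    for n,y in(('wide',.067),('middle',-.022),('narrow',-.089)): print(n,w(X,[0,y,.008]).round(4))
    print((proj(W,w(X,L))-U).round(1).tolist())
    np.save('H.npy',X)
    im=W['image'].copy(); P=np.r_[L,[[.1,-.061,.032],[.1,.017,.032]]];q=proj(W,w(X,P))
    im=cv2.resize(im[20:330,150:460],None,fx=1.9,fy=1.9,interpolation=cv2.INTER_CUBIC)
    for a,b in((0,1),(1,2),(2,3),(3,0),(4,5),(6,8),(7,9)):
        cv2.line(im,*[tuple(int(v) for v in (q[k]-[150,20])*1.9) for k in(a,b)],(0,255,0),1)
    cv2.imwrite('pics/ov.png',im)
E
python3 hold.py
```

```text
[ 0.54119212 -0.32101355 -1.00614212] -57.647697312346416
[[-3.3, -0.2], [0.4, 3.6], [-0.2, 3.5], [-1.2, 0.4], [0.6, -2.8], [3.1, 1.0], [0.6, -0.8], [-0.2, -0.2]]
wide [[ 0.5978 -0.2852  0.008 ]] [[348. 228.]]
middle [[ 0.5226 -0.3328  0.008 ]] [[311. 170.]]
narrow [[ 0.466  -0.3686  0.008 ]] [[280. 121.]]
131.0 828.0627450980392 512.6078431372548 [ 0.54156922 -0.32260852 -1.00783653] -57.744779538485034
wide [[ 0.5982 -0.2869  0.008 ]]
middle [[ 0.523  -0.3343  0.008 ]]
narrow [[ 0.4663 -0.3701  0.008 ]]
[[-4.7, 0.1], [-1.0, 3.9], [-1.7, 3.7], [-2.5, 0.5], [-0.7, -2.4], [1.7, 1.4], [-0.7, -0.5], [-1.6, 0.1]]
```

View pics/ov.png

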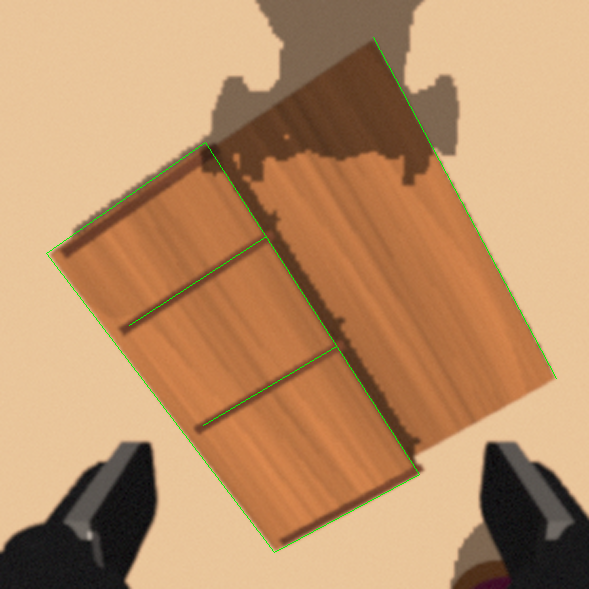

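The overlay fits the slab, dark lines and ledge edge within about 1 mm: holder origin about (0.5414,−0.3218), heading −57.7°. Next I go over the tools and measure the handles.

Request:
{"method": "arm_command", "body": {
  "moves": [
    {"dx": 0.2,"dy": 0.95,"dz": 0.1,"yaw": 0,"fingers": 1},
    {"dx": 0.2,"dy": 0.95,"dz": 0.1,"yaw": 0,"fingers": 1},
    {"dx": 0.2,"dy": 0.95,"dz": 0.1,"yaw": 0,"fingers": 1},
    {"dx": 0.2,"dy": 0.95,"dz": 0.1,"yaw": 0,"fingers": 0.65},
    {"dx": 0.2,"dy": 0.95,"dz": 0.1,"yaw": 0,"fingers": 0.65}
  ]
}}

```text
clock: 22.6
ee_pos: [0.4983, -0.1829, 0.2747]
tool_rot: [0.0, -0.002, 1.0, -0.0]
ft_force: [0.6, -0.7, 0.0]
opening: 0.0593
gripper_force: 0.0
```

Request:
{"method": "arm_command", "body": {
  "moves": [
    {"dx": 0.2,"dy": 0.95,"dz": 0.1,"yaw": 0,"fingers": 0.65},
    {"dx": 0.2,"dy": 0.95,"dz": 0.1,"yaw": 0,"fingers": 0.65},
    {"dx": 0.2,"dy": 0.95,"dz": 0.1,"yaw": 0,"fingers": 0.65},
    {"dx": 0.2,"dy": 0.95,"dz": 0.1,"yaw": 0,"fingers": 0.65},
    {"dx": 0.2,"dy": 0.95,"dz": 0.1,"yaw": 0,"fingers": 0.65},
    {"dx": 0.2,"dy": 0.95,"dz": 0.1,"yaw": 0,"fingers": 0.65}
  ]
}}

```text
clock: 23.2
ee_pos: [0.4692, -0.0432, 0.2597]
tool_rot: [0.001, -0.0, 1.0, -0.0]
ft_force: [0.1, 0.2, 0.6]
opening: 0.0551
gripper_force: 0.0
```

```bash
cat >> h.py <<'E'
def handles(p,vmax=230):
    """black handles: list of (blade heading deg, shoulder xy, grasp xy (-35mm), size)"""
    m=((p['image'].max(2)<62)*255).astype(np.uint8); m[vmax:]=0
    m=cv2.morphologyEx(m,cv2.MORPH_CLOSE,np.ones((9,9)))
    out=[]
    for c in cv2.findContours(m,cv2.RETR_EXTERNAL,cv2.CHAIN_APPROX_NONE)[0]:
        if cv2.contourArea(c)<600: continue
        P=np.array([onz(p,q,.019)[:2] for q in c.reshape(-1,2).astype(float)])
        (cx,cy),(a,b),t=cv2.minAreaRect((P*1000).astype(np.float32))
        if a<b: a,b,t=b,a,t+90
        t=np.radians(t); d=np.array([np.cos(t),np.sin(t)])
        if d[0]<0: d=-d
        C=np.array([cx,cy])/1000
        out.append((np.degrees(np.arctan2(d[1],d[0])),C,d,a,b))
        print('handle heading %.1f'%out[-1][0],'centre',C.round(4),'size %.1f x %.1f'%(a,b),'shoulder',(C+d*.0525).round(4),'grasp',(C+d*.0175).round(4))
    return out
E
python3 - <<'E'
from h import *
W=shoot('wrist');print(arm.sense()['ee_pos']);cv2.imwrite('pics/w9.png',W['image'])
handles(W)
for n in('turner','knife','scraper'):
  for d in arm.pinpoint(W,n)[:1]: print(n,round(d['score'],2),onz(W,px(d),0)[:2].round(4))
E
```

```text
[ 0.46903952 -0.04331729  0.25956632]
handle heading 7.6 centre [0.4476 0.1812] size 104.0 x 32.6 shoulder [0.4997 0.1882] grasp [0.465  0.1836]
handle heading -4.3 centre [ 0.4328 -0.0386] size 98.2 x 23.5 shoulder [ 0.4852 -0.0426] grasp [ 0.4503 -0.0399]
handle heading -0.6 centre [0.4316 0.066 ] size 101.4 x 27.2 shoulder [0.4841 0.0655] grasp [0.4491 0.0658]
turner 0.58 [ 0.488  -0.0409]
knife 0.9 [0.4869 0.0684]
scraper 0.61 [0.5007 0.1954]
```

```bash
python3 -c "
from h import *
plan([.4505,-.0405,.13],175.7)"
```

```text
from [ 0.4684 -0.043   0.2593] 180.0
dx 0.120 dy 0.017 dz 0.862 yaw 0.072 rows>=3
```

Request:
{"method": "arm_command", "body": {
  "moves": [
    {"dx": 0.12,"dy": 0.017,"dz": 0.4,"yaw": 0.072,"fingers": 0.65},
    {"dx": 0.12,"dy": 0.017,"dz": 0.86,"yaw": 0.072,"fingers": 0.65},
    {"dx": 0.12,"dy": 0.017,"dz": 0.86,"yaw": 0.072,"fingers": 0.65},
    {"dx": 0.12,"dy": 0.017,"dz": 0.86,"yaw": 0.072,"fingers": 0.65},
    {"dx": 0.12,"dy": 0.017,"dz": 0.86,"yaw": 0.072,"fingers": 0.65}
  ]
}}

```text
clock: 23.9
ee_pos: [0.4502, -0.0398, 0.1305]
tool_rot: [-0.0, 0.037, 0.999, 0.0]
ft_force: [1.4, 0.3, 0.1]
opening: 0.0556
gripper_force: 0.0
```

```bash
python3 -c "
from h import *
W=shoot('wrist');cv2.imwrite('pics/w10.png',W['image'])
print(arm.sense()['ee_pos']);handles(W,195)
for n in('turner',):
  for d in arm.pinpoint(W,n)[:1]: print(n,round(d['score'],2),onz(W,px(d),0)[:2].round(4))
plan([.4505,-.0405,.076],175.7)"
```

```text
[ 0.45117375 -0.03992499  0.1314268 ]
handle heading -4.2 centre [ 0.405  -0.0364] size 43.4 x 24.8 shoulder [ 0.4574 -0.0402] grasp [ 0.4225 -0.0377]
handle heading 13.6 centre [0.4203 0.1636] size 51.0 x 22.3 shoulder [0.4714 0.176 ] grasp [0.4373 0.1678]
handle heading -0.4 centre [0.4075 0.0651] size 55.3 x 30.5 shoulder [0.46   0.0647] grasp [0.425 0.065]
turner 0.68 [ 0.4882 -0.0429]
from [ 0.4516 -0.0399  0.1319] 175.77
dx 0.007 dy -0.004 dz 0.373 yaw 0.001 rows>=2
```

View pics/w10.png

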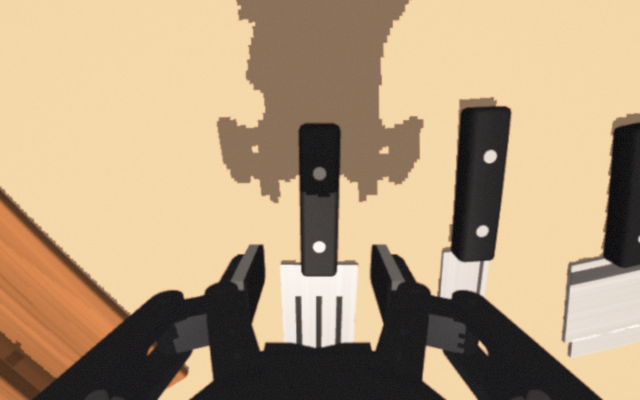

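The turner's handle is centred at x≈320 between the fingers, upright from row 125 to its shoulder at row 277. I grip it.

Request:
{"method": "arm_command", "body": {
  "moves": [
    {"dx": 0.005,"dy": -0.002,"dz": 0.3,"yaw": 0,"fingers": 0.65},
    {"dx": 0.005,"dy": -0.002,"dz": 0.37,"yaw": 0,"fingers": 0.65},
    {"dx": 0.005,"dy": -0.002,"dz": 0.37,"yaw": 0,"fingers": 0.65},
    {"dx": 0.005,"dy": -0.002,"dz": 0.37,"yaw": 0,"fingers": 0.1},
    {"dx": 0.005,"dy": -0.002,"dz": 0.37,"yaw": 0,"fingers": 0.1},
    {"dx": 0.005,"dy": -0.002,"dz": 0.37,"yaw": 0,"fingers": 0.1},
    {"dx": 0.005,"dy": -0.002,"dz": 0.37,"yaw": 0,"fingers": 0.1},
    {"dx": 0.005,"dy": -0.002,"dz": 0.37,"yaw": 0,"fingers": 0.1},
    {"dx": 0.005,"dy": -0.002,"dz": 0.37,"yaw": 0,"fingers": 0.1}
  ],
  "grip_force": 90
}}

```text
clock: 24.9
ee_pos: [0.4503, -0.0397, 0.0765]
tool_rot: [0.001, 0.036, 0.999, -0.0]
ft_force: [-1.5, 0.5, 7.0]
opening: 0.0239
gripper_force: 89.1
```

Request:
{"method": "arm_command", "body": {
  "moves": [
    {"dx": 0,"dy": 0,"dz": -0.2,"yaw": 0,"fingers": 0.1},
    {"dx": 0,"dy": 0,"dz": -0.35,"yaw": 0,"fingers": 0.1},
    {"dx": 0,"dy": 0,"dz": -0.35,"yaw": 0,"fingers": 0.1},
    {"dx": 0,"dy": 0,"dz": -0.35,"yaw": 0,"fingers": 0.1}
  ]
}}

```text
clock: 25.3
ee_pos: [0.4497, -0.0396, 0.128]
tool_rot: [0.001, 0.037, 0.999, -0.0]
ft_force: [-1.1, -0.0, -1.5]
opening: 0.024
gripper_force: 88.9
```

```bash
cat >> h.py <<'E'
HX=np.array([.5414,-.3218,-1.0072])
def hp(x,y,z=0):
    c,s=np.cos(HX[2]),np.sin(HX[2]); return np.array([HX[0]+c*x-s*y,HX[1]+s*x+c*y,z])
E
python3 - <<'E'
from h import *
import cv2
W0=dict(mtx=[[295.2254627,0,317.21180416],[0,295.2254627,200.77362658],[0,0,1]],k1=-.04959622694744869)
s,M=pose();print(s['ee_pos'],s['opening'],s['ft_force'])
W=shoot('wrist');cv2.imwrite('pics/w11.png',W['image'])
# shoulder in the pre-grasp picture (tool at .4512,-.0399,.1315)
T=np.eye(4);T[:3,:3]=M;T[:3,3]=[.4512,-.0399,.1315]
V=np.linalg.inv(T@np.array(W['tool_from_camera']));p=dict(W);p['Rc'],p['tc']=V[:3,:3],V[:3,3]
print('shoulder',onz(p,(320,276),.02),'butt',onz(p,(320,125),.02))
for d in arm.pinpoint(W,'turner')[:1]: print(px(d),onz(W,px(d),s['ee_pos'][2]-.0765))
g=.035
for x in(-.11,):
    X=hp(x-g,-.022,.20); print(X); plan(X,180-57.7)
E
```

```text
[ 0.44974463 -0.03959957  0.127967  ] 0.023981942870564307 [-1.09208818 -0.02635029 -1.4741295 ]
shoulder [ 0.48762886 -0.04175347  0.02      ] butt [ 0.38537877 -0.03458639  0.02      ]
[318.016 306.32 ] [ 0.48495474 -0.04282489  0.051467  ]
[ 0.44533922 -0.21097885  0.2       ]
from [ 0.4486 -0.0393  0.1267] 175.8
dx -0.031 dy -0.571 dz -0.244 yaw 0.446 rows>=4
dx -0.285 dy -0.496 dz -0.244 yaw 0.446 rows>=4
```

```bash
python3 - <<'E'
from h import *
plan(hp(-.1525,-.022,.127),180-57.7)
E
```

```text
from [ 0.4486 -0.0393  0.1267] 175.8
dx -0.016 dy -0.551 dz -0.001 yaw 0.446 rows>=4
dx -0.263 dy -0.485 dz -0.001 yaw 0.446 rows>=4
```

Request:
{"method": "arm_command", "body": {
  "moves": [
    {"dx": -0.016,"dy": -0.551,"dz": 0,"yaw": 0.446,"fingers": 0.1},
    {"dx": -0.016,"dy": -0.551,"dz": 0,"yaw": 0.446,"fingers": 0.1},
    {"dx": -0.016,"dy": -0.551,"dz": 0,"yaw": 0.446,"fingers": 0.1},
    {"dx": -0.016,"dy": -0.551,"dz": 0,"yaw": 0.446,"fingers": 0.1},
    {"dx": -0.016,"dy": -0.551,"dz": 0,"yaw": 0.446,"fingers": 0.1},
    {"dx": -0.016,"dy": -0.551,"dz": 0,"yaw": 0.446,"fingers": 0.1}
  ]
}}

```text
clock: 26.0
ee_pos: [0.445, -0.1213, 0.1266]
tool_rot: [-0.001, 0.265, 0.964, 0.0]
ft_force: [0.4, 0.0, -2.2]
opening: 0.0239
gripper_force: 89.1
```

Request:
{"method": "arm_command", "body": {
  "moves": [
    {"dx": -0.263,"dy": -0.485,"dz": 0,"yaw": 0.446,"fingers": 0.1},
    {"dx": -0.263,"dy": -0.485,"dz": 0,"yaw": 0.446,"fingers": 0.1},
    {"dx": -0.263,"dy": -0.485,"dz": 0,"yaw": 0.446,"fingers": 0.1},
    {"dx": -0.263,"dy": -0.485,"dz": 0,"yaw": 0.446,"fingers": 0.1},
    {"dx": -0.263,"dy": -0.485,"dz": 0,"yaw": 0.446,"fingers": 0.1},
    {"dx": -0.263,"dy": -0.485,"dz": 0,"yaw": 0.446,"fingers": 0.1},
    {"dx": -0.263,"dy": -0.485,"dz": 0,"yaw": 0.446,"fingers": 0.1}
  ]
}}

```text
clock: 26.7
ee_pos: [0.4419, -0.2039, 0.1271]
tool_rot: [-0.0, 0.481, 0.877, 0.0]
ft_force: [-0.5, -1.0, -0.7]
opening: 0.024
gripper_force: 89.4
```

```bash
python3 - <<'E'
from h import *
s=arm.sense();print(s['ee_pos'],s['opening'],s['ft_force'])
plan(hp(-.1525,-.022,.088),180-57.7)
W=shoot('wrist');cv2.imwrite('pics/w12.png',W['image'])
p=s['ee_pos'];z=p[2]-.0765
d=np.array([np.cos(HX[2]),np.sin(HX[2]),0]);e=np.array([-d[1],d[0],0])
# expected blade corners/butt vs seen
for l,hw,h in((.0375-.105,.013,.02),(.0375-.105,-.013,.02),(.0375,.029,.004),(.0375,-.029,.004)):
    print(l,proj(W,[p[0]+d[0]*l+e[0]*hw,p[1]+d[1]*l+e[1]*hw,z+h]).round(0))
S=shoot('side')
for n in['turner']:
    a=arm.pinpoint(S,n); print([(round(q['score'],2),onz(S,px(q),z)[:2]) for q in a[:2]], 'expect',(p+d*.0375)[:2])
E
```

```text
[ 0.4419156  -0.20393136  0.12713423] 0.02395454895068733 [-0.46314209 -0.98682393 -0.65184121]
from [ 0.4419 -0.2039  0.1271] 122.45
dx -0.002 dy -0.006 dz 0.261 yaw 0.002 rows>=1
-0.0675 [[350. 127.]]
-0.0675 [[288. 126.]]
0.0375 [[368. 313.]]
0.0375 [[267. 313.]]
[(0.56, array([ 0.46162626, -0.23739331])), (0.48, array([0.65078006, 0.02341734]))] expect [ 0.46194921 -0.23563158]
```

View pics/w12.png

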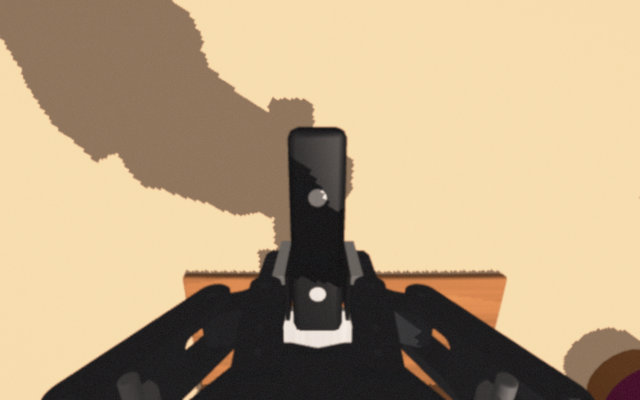

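The turner is held straight: handle x 288–345, butt at row 127. The holder's front edge is level at row 273, so the heading is aligned. I lower it and begin the insertion.

Request:
{"method": "arm_command", "body": {
  "moves": [
    {"dx": 0,"dy": -0.004,"dz": 0.15,"yaw": 0,"fingers": 0.1},
    {"dx": 0,"dy": -0.004,"dz": 0.26,"yaw": 0,"fingers": 0.1},
    {"dx": 0,"dy": -0.004,"dz": 0.26,"yaw": 0,"fingers": 0.1},
    {"dx": -0.1,"dy": -0.004,"dz": 0.26,"yaw": 0,"fingers": 0.1},
    {"dx": -0.2,"dy": -0.004,"dz": 0.26,"yaw": 0,"fingers": 0.1},
    {"dx": -0.3,"dy": -0.004,"dz": 0.26,"yaw": 0,"fingers": 0.1},
    {"dx": -0.3,"dy": -0.004,"dz": 0.26,"yaw": 0,"fingers": 0.1}
  ]
}}

```text
clock: 27.55
ee_pos: [0.4672, -0.245, 0.0893]
tool_rot: [0.002, 0.483, 0.876, -0.0]
ft_force: [-0.4, -0.1, -0.9]
opening: 0.0238
gripper_force: 89.3
```

Request:
{"method": "arm_command", "body": {
  "moves": [
    {"dx": -0.08,"dy": 0,"dz": 0,"yaw": 0,"fingers": 0.1},
    {"dx": -0.16,"dy": 0,"dz": 0,"yaw": 0,"fingers": 0.1},
    {"dx": -0.16,"dy": 0,"dz": 0,"yaw": 0,"fingers": 0.1}
  ]
}}

```text
clock: 27.85
ee_pos: [0.4796, -0.265, 0.0887]
tool_rot: [0.001, 0.483, 0.876, -0.0]
ft_force: [0.4, -0.1, -1.5]
opening: 0.0237
gripper_force: 89.3
```

Request:
{"method": "arm_command", "body": {
  "moves": [
    {"dx": -0.1,"dy": 0,"dz": 0,"yaw": 0,"fingers": 0.1},
    {"dx": -0.2,"dy": 0,"dz": 0,"yaw": 0,"fingers": 0.1},
    {"dx": -0.25,"dy": 0,"dz": 0,"yaw": 0,"fingers": 0.1},
    {"dx": -0.28,"dy": 0,"dz": 0,"yaw": 0,"fingers": 0.1},
    {"dx": -0.3,"dy": 0,"dz": 0,"yaw": 0,"fingers": 0.1},
    {"dx": -0.3,"dy": 0,"dz": 0,"yaw": 0,"fingers": 0.1}
  ]
}}

```text
clock: 28.45
ee_pos: [0.5021, -0.3013, 0.0881]
tool_rot: [-0.0, 0.483, 0.876, 0.0]
ft_force: [-0.5, 0.6, -0.9]
opening: 0.0237
gripper_force: 89.3
```

Request:
{"method": "arm_command", "body": {
  "moves": [
    {"dx": -0.015,"dy": 0,"dz": 0.01,"yaw": 0,"fingers": 0.1},
    {"dx": -0.025,"dy": 0,"dz": 0.015,"yaw": 0,"fingers": 0.1},
    {"dx": -0.03,"dy": 0,"dz": 0.015,"yaw": 0,"fingers": 0.1},
    {"dx": -0.03,"dy": 0,"dz": 0.015,"yaw": 0,"fingers": 0.1}
  ]
}}

```text
clock: 28.85
ee_pos: [0.5026, -0.3024, 0.0849]
tool_rot: [-0.003, 0.482, 0.876, 0.001]
ft_force: [-4.0, 6.3, 1.9]
opening: 0.0241
gripper_force: 89.8
```

Request:
{"method": "arm_command", "body": {
  "moves": [
    {"dx": -0.01,"dy": 0,"dz": 0,"yaw": 0,"fingers": 0.1},
    {"dx": -0.01,"dy": 0,"dz": 0,"yaw": 0,"fingers": 0.1},
    {"dx": -0.01,"dy": 0,"dz": 0,"yaw": 0,"fingers": 0.45},
    {"dx": -0.01,"dy": 0,"dz": 0,"yaw": 0,"fingers": 0.45},
    {"dx": -0.01,"dy": 0,"dz": 0,"yaw": 0,"fingers": 0.45},
    {"dx": -0.01,"dy": 0,"dz": -0.2,"yaw": 0,"fingers": 0.45},
    {"dx": -0.01,"dy": 0,"dz": -0.5,"yaw": 0,"fingers": 0.45},
    {"dx": -0.01,"dy": 0,"dz": -0.8,"yaw": 0,"fingers": 0.45},
    {"dx": -0.01,"dy": 0,"dz": -0.8,"yaw": 0,"fingers": 0.65}
  ]
}}

```text
clock: 29.75
ee_pos: [0.5088, -0.3093, 0.213]
tool_rot: [0.006, 0.483, 0.876, -0.001]
ft_force: [1.1, -0.6, 0.4]
opening: 0.0516
gripper_force: 0.0
```

```bash
python3 - <<'E'
from h import *
s=arm.sense();print(s['ee_pos'],s['opening'],s['ft_force'])
W=shoot('wrist');cv2.imwrite('pics/w13.png',W['image'])
for d in arm.pinpoint(W,'turner')[:1]: print(round(d['score'],2),onz(W,px(d),.008))
# handle in holder frame
m=((W['image'].max(2)<62)*255).astype(np.uint8)
c=[hp(-.105,-.022,.028),hp(0,-.022,.028),hp(0,-.022+.013,.028),hp(0,-.035,.028)]
print(proj(W,c).round())
plan([.44,.06,.23],180)
E
```

```text
[ 0.50878589 -0.3092781   0.21297556] 0.05155041919021238 [ 1.10309092 -0.58069471  0.41930578]
0.64 [ 0.52217777 -0.33363817  0.008     ]
[[315. 104.]
 [316. 223.]
 [330. 223.]
 [302. 223.]]
from [ 0.5064 -0.3074  0.2076] 122.27
dx 0.769 dy 0.311 dz -0.050 yaw -0.321 rows>=3
dx 0.624 dy 0.547 dz -0.050 yaw -0.321 rows>=3
dx 0.408 dy 0.722 dz -0.050 yaw -0.321 rows>=3
```

The turner's shoulder reads within 1 mm of the middle pocket point. Now the knife.

Request:
{"method": "arm_command", "body": {
  "moves": [
    {"dx": 0.77,"dy": 0.31,"dz": -0.05,"yaw": -0.321,"fingers": 0.65},
    {"dx": 0.77,"dy": 0.31,"dz": -0.05,"yaw": -0.321,"fingers": 0.65},
    {"dx": 0.77,"dy": 0.31,"dz": -0.05,"yaw": -0.321,"fingers": 0.65},
    {"dx": 0.77,"dy": 0.31,"dz": -0.05,"yaw": -0.321,"fingers": 0.65},
    {"dx": 0.77,"dy": 0.31,"dz": -0.05,"yaw": -0.321,"fingers": 0.65}
  ]
}}

```text
clock: 30.35
ee_pos: [0.4828, -0.1836, 0.2124]
tool_rot: [-0.001, 0.329, 0.944, -0.0]
ft_force: [-0.5, -0.4, 0.6]
opening: 0.0553
gripper_force: 0.0
```

Request:
{"method": "arm_command", "body": {
  "moves": [
    {"dx": 0.624,"dy": 0.547,"dz": -0.05,"yaw": -0.321,"fingers": 0.65},
    {"dx": 0.624,"dy": 0.547,"dz": -0.05,"yaw": -0.321,"fingers": 0.65},
    {"dx": 0.624,"dy": 0.547,"dz": -0.05,"yaw": -0.321,"fingers": 0.65},
    {"dx": 0.624,"dy": 0.547,"dz": -0.05,"yaw": -0.321,"fingers": 0.65},
    {"dx": 0.624,"dy": 0.547,"dz": -0.05,"yaw": -0.321,"fingers": 0.65}
  ]
}}

```text
clock: 30.85
ee_pos: [0.4615, -0.0624, 0.2206]
tool_rot: [0.0, 0.167, 0.986, -0.0]
ft_force: [0.0, -0.4, -0.0]
opening: 0.0555
gripper_force: 0.0
```

Request:
{"method": "arm_command", "body": {
  "moves": [
    {"dx": 0.408,"dy": 0.722,"dz": -0.05,"yaw": -0.321,"fingers": 0.65},
    {"dx": 0.408,"dy": 0.722,"dz": -0.05,"yaw": -0.321,"fingers": 0.65},
    {"dx": 0.408,"dy": 0.722,"dz": -0.05,"yaw": -0.321,"fingers": 0.65},
    {"dx": 0.408,"dy": 0.722,"dz": -0.05,"yaw": -0.321,"fingers": 0.65},
    {"dx": 0.408,"dy": 0.722,"dz": -0.05,"yaw": -0.321,"fingers": 0.65},
    {"dx": 0.408,"dy": 0.722,"dz": -0.05,"yaw": -0.321,"fingers": 0.65}
  ]
}}

```text
clock: 31.45
ee_pos: [0.4395, 0.0593, 0.2282]
tool_rot: [0.0, 0.001, 1.0, -0.0]
ft_force: [-0.0, 0.4, -0.1]
opening: 0.0554
gripper_force: 0.0
```

```bash
python3 - <<'E'
from h import *
W=shoot('wrist');print(arm.sense()['ee_pos']);cv2.imwrite('pics/w14.png',W['image'])
handles(W)
for n in('knife','scraper'):
  for d in arm.pinpoint(W,n)[:2]: print(n,round(d['score'],2),px(d).round(),onz(W,px(d),0)[:2].round(4))
E
```

```text
[0.43941173 0.05933869 0.22824092]
handle heading -63.9 centre [ 0.4751 -0.2616] size 56.3 x 26.6 shoulder [ 0.4982 -0.3087] grasp [ 0.4828 -0.2773]
handle heading 7.8 centre [0.4389 0.1823] size 89.5 x 27.7 shoulder [0.4909 0.1894] grasp [0.4562 0.1847]
handle heading -0.8 centre [0.4301 0.0691] size 101.2 x 23.5 shoulder [0.4826 0.0684] grasp [0.4476 0.0688]
knife 0.74 [327. 229.] [0.4881 0.0686]
scraper 0.7 [441. 236.] [0.4973 0.1955]
```

```bash
python3 -c "
from h import *
plan([.45,.0688,.13],179.2)"
```

```text
from [0.4391 0.0596 0.2282] 179.91
dx -0.073 dy 0.061 dz 0.655 yaw 0.012 rows>=2
```

Request:
{"method": "arm_command", "body": {
  "moves": [
    {"dx": -0.073,"dy": 0.061,"dz": 0.3,"yaw": 0.012,"fingers": 0.65},
    {"dx": -0.073,"dy": 0.061,"dz": 0.655,"yaw": 0.012,"fingers": 0.65},
    {"dx": -0.073,"dy": 0.061,"dz": 0.655,"yaw": 0.012,"fingers": 0.65},
    {"dx": -0.073,"dy": 0.061,"dz": 0.655,"yaw": 0.012,"fingers": 0.65},
    {"dx": -0.073,"dy": 0.061,"dz": 0.655,"yaw": 0.012,"fingers": 0.65}
  ]
}}

```text
clock: 32.1
ee_pos: [0.4508, 0.0696, 0.1319]
tool_rot: [0.001, 0.006, 1.0, -0.0]
ft_force: [0.4, 0.6, 0.8]
opening: 0.0557
gripper_force: 0.0
```

```bash
cat >> h.py <<'E'
def mid(p,z=.02):
    """handle under the hand: column limits on rows ahead of the fingers, and its end rows at column 319"""
    k=p['image'].max(2)<62
    for v in(140,160,210,225):
        c=np.flatnonzero(k[v,250:390])+250
        if len(c): print('row',v,c.min(),c.max(),'mid',(c.min()+c.max())/2)
    col=np.flatnonzero(k[:330,319:324].all(1)); a=col.min()
    print('butt',onz(p,(320,a),z).round(4),a,'last dark',col.max(),onz(p,(320,col.max()),z).round(4))
E
python3 -c "
from h import *
W=shoot('wrist');print(arm.sense()['ee_pos']);mid(W)
plan([.45,.0688,.076],179.2)"
```

```text
[0.45114798 0.06968966 0.13224686]
row 140 298 338 mid 318.0
row 160 299 337 mid 318.0
row 210 301 336 mid 318.5
row 225 301 335 mid 318.0
butt [0.38  0.071 0.02 ] 117 last dark 193 [0.4269 0.0706 0.02  ]
from [0.4511 0.0697 0.1322] 179.31
dx 0.008 dy -0.006 dz 0.375 yaw 0.002 rows>=2
```

Request:
{"method": "arm_command", "body": {
  "moves": [
    {"dx": 0.007,"dy": -0.005,"dz": 0.3,"yaw": 0,"fingers": 0.65},
    {"dx": 0.007,"dy": -0.005,"dz": 0.37,"yaw": 0,"fingers": 0.65},
    {"dx": 0.007,"dy": -0.005,"dz": 0.37,"yaw": 0,"fingers": 0.65},
    {"dx": 0.007,"dy": -0.005,"dz": 0.37,"yaw": 0,"fingers": 0.1},
    {"dx": 0.007,"dy": -0.005,"dz": 0.37,"yaw": 0,"fingers": 0.1},
    {"dx": 0.007,"dy": -0.005,"dz": 0.37,"yaw": 0,"fingers": 0.1},
    {"dx": 0.007,"dy": -0.005,"dz": 0.37,"yaw": 0,"fingers": 0.1},
    {"dx": 0.007,"dy": -0.005,"dz": 0.37,"yaw": 0,"fingers": 0.1},
    {"dx": 0.007,"dy": -0.005,"dz": 0.37,"yaw": 0,"fingers": 0.1}
  ]
}}

```text
clock: 33.05
ee_pos: [0.4497, 0.0693, 0.0765]
tool_rot: [0.001, 0.006, 1.0, -0.0]
ft_force: [-1.5, -0.7, 8.8]
opening: 0.0239
gripper_force: 89.0
```

Request:
{"method": "arm_command", "body": {
  "moves": [
    {"dx": 0,"dy": 0,"dz": -0.2,"yaw": 0,"fingers": 0.1},
    {"dx": 0,"dy": 0,"dz": -0.35,"yaw": 0,"fingers": 0.1},
    {"dx": 0,"dy": 0,"dz": -0.35,"yaw": 0,"fingers": 0.1},
    {"dx": 0,"dy": 0,"dz": -0.35,"yaw": 0,"fingers": 0.1}
  ]
}}

```text
clock: 33.45
ee_pos: [0.4492, 0.0692, 0.1281]
tool_rot: [0.001, 0.006, 1.0, -0.0]
ft_force: [0.1, -0.3, -2.0]
opening: 0.0239
gripper_force: 88.8
```

```bash
python3 -c "
from h import *
s=arm.sense();print(s['ee_pos'],s['opening'],s['ft_force'])
W=shoot('wrist');mid(W,s['ee_pos'][2]-.0565)
plan(hp(-.15,-.089,.13),122.3)"
```

```text
[0.44921089 0.06924232 0.12807185] 0.02386012255741505 [ 0.12192257 -0.31165657 -1.97009856]
row 140 288 345 mid 316.5
row 160 289 345 mid 317.0
row 210 291 343 mid 317.0
row 225 292 342 mid 317.0
butt [0.3792 0.0701 0.0716] 122 last dark 324 [0.4804 0.0692 0.0716]
from [0.4485 0.0693 0.1273] 179.34
dx 0.131 dy -0.694 dz -0.006 yaw 0.317 rows>=3
dx -0.102 dy -0.699 dz -0.006 yaw 0.317 rows>=3
dx -0.325 dy -0.628 dz -0.006 yaw 0.317 rows>=3
```

Request:
{"method": "arm_command", "body": {
  "moves": [
    {"dx": 0.131,"dy": -0.694,"dz": 0,"yaw": 0.317,"fingers": 0.1},
    {"dx": 0.131,"dy": -0.694,"dz": 0,"yaw": 0.317,"fingers": 0.1},
    {"dx": 0.131,"dy": -0.694,"dz": 0,"yaw": 0.317,"fingers": 0.1},
    {"dx": 0.131,"dy": -0.694,"dz": 0,"yaw": 0.317,"fingers": 0.1},
    {"dx": 0.131,"dy": -0.694,"dz": 0,"yaw": 0.317,"fingers": 0.1}
  ]
}}

```text
clock: 34.0
ee_pos: [0.4274, -0.034, 0.1266]
tool_rot: [-0.001, 0.17, 0.985, 0.0]
ft_force: [0.3, 1.0, -1.0]
opening: 0.0237
gripper_force: 89.1
```

Request:
{"method": "arm_command", "body": {
  "moves": [
    {"dx": -0.102,"dy": -0.699,"dz": 0,"yaw": 0.317,"fingers": 0.1},
    {"dx": -0.102,"dy": -0.699,"dz": 0,"yaw": 0.317,"fingers": 0.1},
    {"dx": -0.102,"dy": -0.699,"dz": 0,"yaw": 0.317,"fingers": 0.1},
    {"dx": -0.102,"dy": -0.699,"dz": 0,"yaw": 0.317,"fingers": 0.1},
    {"dx": -0.102,"dy": -0.699,"dz": 0,"yaw": 0.317,"fingers": 0.1}
  ]
}}

```text
clock: 34.5
ee_pos: [0.4068, -0.137, 0.1269]
tool_rot: [-0.001, 0.33, 0.944, 0.0]
ft_force: [-0.2, -0.3, -0.1]
opening: 0.0238
gripper_force: 89.3
```

Request:
{"method": "arm_command", "body": {
  "moves": [
    {"dx": -0.325,"dy": -0.628,"dz": 0,"yaw": 0.317,"fingers": 0.1},
    {"dx": -0.325,"dy": -0.628,"dz": 0,"yaw": 0.317,"fingers": 0.1},
    {"dx": -0.325,"dy": -0.628,"dz": 0,"yaw": 0.317,"fingers": 0.1},
    {"dx": -0.325,"dy": -0.628,"dz": 0,"yaw": 0.317,"fingers": 0.1},
    {"dx": -0.325,"dy": -0.628,"dz": 0,"yaw": 0.317,"fingers": 0.1},
    {"dx": -0.325,"dy": -0.628,"dz": 0,"yaw": 0.317,"fingers": 0.1}
  ]
}}

```text
clock: 35.1
ee_pos: [0.386, -0.2404, 0.1269]
tool_rot: [-0.001, 0.481, 0.877, 0.0]
ft_force: [-0.3, 0.2, -1.0]
opening: 0.0237
gripper_force: 89.5
```

```bash
python3 -c "
from h import *
s=arm.sense();print(s['ee_pos'],s['opening'],s['ft_force'])
W=shoot('wrist');mid(W,s['ee_pos'][2]-.0565);cv2.imwrite('pics/w15.png',W['image'])
plan(hp(-.15,-.089,.088),122.3)"
```

```text
[ 0.38603294 -0.2403741   0.12693373] 0.0236629512799782 [-0.30914961  0.18070231 -1.03390748]
row 140 288 344 mid 316.0
row 160 289 345 mid 317.0
row 210 291 343 mid 317.0
row 225 291 342 mid 316.5
butt [ 0.3496 -0.1818  0.0704] 123 last dark 324 [ 0.404  -0.2665  0.0704]
from [ 0.3861 -0.2406  0.127 ] 122.48
dx -0.010 dy -0.007 dz 0.260 yaw 0.003 rows>=1
```

Request:
{"method": "arm_command", "body": {
  "moves": [
    {"dx": -0.01,"dy": -0.006,"dz": 0.15,"yaw": 0.003,"fingers": 0.1},
    {"dx": -0.01,"dy": -0.006,"dz": 0.26,"yaw": 0.003,"fingers": 0.1},
    {"dx": -0.01,"dy": -0.006,"dz": 0.26,"yaw": 0.003,"fingers": 0.1},
    {"dx": -0.1,"dy": -0.006,"dz": 0.26,"yaw": 0.003,"fingers": 0.1},
    {"dx": -0.2,"dy": -0.006,"dz": 0.26,"yaw": 0.003,"fingers": 0.1},
    {"dx": -0.3,"dy": -0.006,"dz": 0.26,"yaw": 0.003,"fingers": 0.1},
    {"dx": -0.3,"dy": -0.006,"dz": 0.26,"yaw": 0.003,"fingers": 0.1}
  ]
}}

```text
clock: 35.85
ee_pos: [0.4111, -0.2824, 0.0893]
tool_rot: [0.002, 0.484, 0.875, -0.0]
ft_force: [0.6, 0.3, -1.5]
opening: 0.0235
gripper_force: 89.5
```

Request:
{"method": "arm_command", "body": {
  "moves": [
    {"dx": -0.08,"dy": 0,"dz": 0,"yaw": 0,"fingers": 0.1},
    {"dx": -0.16,"dy": 0,"dz": 0,"yaw": 0,"fingers": 0.1},
    {"dx": -0.16,"dy": 0,"dz": 0,"yaw": 0,"fingers": 0.1}
  ]
}}

```text
clock: 36.15
ee_pos: [0.4234, -0.303, 0.0887]
tool_rot: [0.001, 0.484, 0.875, -0.0]
ft_force: [0.6, 0.3, -0.7]
opening: 0.0237
gripper_force: 89.5
```

Request:
{"method": "arm_command", "body": {
  "moves": [
    {"dx": -0.1,"dy": 0,"dz": 0,"yaw": 0,"fingers": 0.1},
    {"dx": -0.2,"dy": 0,"dz": 0,"yaw": 0,"fingers": 0.1},
    {"dx": -0.25,"dy": 0,"dz": 0,"yaw": 0,"fingers": 0.1},
    {"dx": -0.27,"dy": 0,"dz": 0.005,"yaw": 0,"fingers": 0.1},
    {"dx": -0.28,"dy": 0,"dz": 0.01,"yaw": 0,"fingers": 0.1},
    {"dx": -0.29,"dy": 0,"dz": 0.015,"yaw": 0,"fingers": 0.1},
    {"dx": -0.29,"dy": 0,"dz": 0.015,"yaw": 0,"fingers": 0.1}
  ]
}}

```text
clock: 36.85
ee_pos: [0.4448, -0.3378, 0.0857]
tool_rot: [-0.0, 0.484, 0.875, 0.0]
ft_force: [0.5, 0.2, -1.0]
opening: 0.0239
gripper_force: 89.5
```

Request:
{"method": "arm_command", "body": {
  "moves": [
    {"dx": -0.01,"dy": 0,"dz": 0.003,"yaw": 0,"fingers": 0.1},
    {"dx": -0.02,"dy": 0,"dz": 0.003,"yaw": 0,"fingers": 0.1},
    {"dx": -0.03,"dy": 0,"dz": 0.003,"yaw": 0,"fingers": 0.1},
    {"dx": -0.04,"dy": 0,"dz": 0.003,"yaw": 0,"fingers": 0.1},
    {"dx": -0.04,"dy": 0,"dz": 0.003,"yaw": 0,"fingers": 0.1}
  ]
}}

```text
clock: 37.35
ee_pos: [0.4466, -0.3407, 0.0848]
tool_rot: [-0.003, 0.484, 0.875, 0.002]
ft_force: [-4.0, 7.4, 2.8]
opening: 0.0238
gripper_force: 90.1
```

Contact with about 8 N along the pocket axis, at the home position. Release.

Request:
{"method": "arm_command", "body": {
  "moves": [
    {"dx": -0.01,"dy": 0,"dz": 0,"yaw": 0,"fingers": 0.1},
    {"dx": -0.01,"dy": 0,"dz": 0,"yaw": 0,"fingers": 0.1},
    {"dx": -0.01,"dy": 0,"dz": 0,"yaw": 0,"fingers": 0.45},
    {"dx": -0.01,"dy": 0,"dz": 0,"yaw": 0,"fingers": 0.45},
    {"dx": -0.01,"dy": 0,"dz": 0,"yaw": 0,"fingers": 0.45},
    {"dx": -0.01,"dy": 0,"dz": -0.2,"yaw": 0,"fingers": 0.45},
    {"dx": -0.01,"dy": 0,"dz": -0.5,"yaw": 0,"fingers": 0.45},
    {"dx": -0.01,"dy": 0,"dz": -0.8,"yaw": 0,"fingers": 0.45},
    {"dx": -0.01,"dy": 0,"dz": -0.8,"yaw": 0,"fingers": 0.65}
  ]
}}

```text
clock: 38.25
ee_pos: [0.4521, -0.3477, 0.2123]
tool_rot: [0.006, 0.484, 0.875, -0.002]
ft_force: [1.5, -1.2, 0.5]
opening: 0.0514
gripper_force: 0.0
```

```bash
python3 - <<'E'
from h import *
s=arm.sense();print(s['ee_pos'],s['opening'])
W=shoot('wrist');cv2.imwrite('pics/w16.png',W['image'])
for n,y in(('knife',-.089),('turner',-.022)):
  for d in arm.pinpoint(W,n)[:1]: print(n,round(d['score'],2),onz(W,px(d),.008),hp(0,y))
S=shoot('scene')
for d in arm.pinpoint(S,'scraper')[:2]: print(d['score'],onz(S,px(d),0))
plan([.45,.17,.23],-172.2)
E
```

```text
[ 0.45211214 -0.34769749  0.21226208] 0.05143379443099159
knife 0.95 [ 0.46703818 -0.37448029  0.008     ] [ 0.4661648  -0.36934645  0.        ]
turner 0.57 [ 0.52058819 -0.33114327  0.008     ] [ 0.52280254 -0.33355305  0.        ]
0.82 [0.48669449 0.18438459 0.        ]
from [ 0.4484 -0.344   0.2041] 122.09
dx 0.724 dy 0.457 dz -0.043 yaw -0.274 rows>=3
dx 0.566 dy 0.644 dz -0.043 yaw -0.274 rows>=3
dx 0.360 dy 0.777 dz -0.043 yaw -0.274 rows>=3
dx 0.126 dy 0.847 dz -0.043 yaw -0.274 rows>=3
```

Request:
{"method": "arm_command", "body": {
  "moves": [
    {"dx": 0.724,"dy": 0.457,"dz": -0.04,"yaw": -0.274,"fingers": 0.65},
    {"dx": 0.724,"dy": 0.457,"dz": -0.04,"yaw": -0.274,"fingers": 0.65},
    {"dx": 0.724,"dy": 0.457,"dz": -0.04,"yaw": -0.274,"fingers": 0.65},
    {"dx": 0.724,"dy": 0.457,"dz": -0.04,"yaw": -0.274,"fingers": 0.65},
    {"dx": 0.724,"dy": 0.457,"dz": -0.04,"yaw": -0.274,"fingers": 0.65}
  ]
}}

```text
clock: 39.0
ee_pos: [0.4492, -0.2156, 0.2106]
tool_rot: [-0.001, 0.353, 0.935, -0.0]
ft_force: [0.4, -0.1, -0.2]
opening: 0.0558
gripper_force: 0.0
```

Request:
{"method": "arm_command", "body": {
  "moves": [
    {"dx": 0.566,"dy": 0.644,"dz": -0.04,"yaw": -0.274,"fingers": 0.65},
    {"dx": 0.566,"dy": 0.644,"dz": -0.04,"yaw": -0.274,"fingers": 0.65},
    {"dx": 0.566,"dy": 0.644,"dz": -0.04,"yaw": -0.274,"fingers": 0.65},
    {"dx": 0.566,"dy": 0.644,"dz": -0.04,"yaw": -0.274,"fingers": 0.65},
    {"dx": 0.566,"dy": 0.644,"dz": -0.04,"yaw": -0.274,"fingers": 0.65}
  ]
}}

```text
clock: 39.5
ee_pos: [0.4503, -0.0883, 0.2172]
tool_rot: [0.0, 0.217, 0.976, -0.0]
ft_force: [-0.2, -0.8, 0.3]
opening: 0.0555
gripper_force: 0.0
```

Request:
{"method": "arm_command", "body": {
  "moves": [
    {"dx": 0.36,"dy": 0.777,"dz": -0.04,"yaw": -0.274,"fingers": 0.65},
    {"dx": 0.36,"dy": 0.777,"dz": -0.04,"yaw": -0.274,"fingers": 0.65},
    {"dx": 0.36,"dy": 0.777,"dz": -0.04,"yaw": -0.274,"fingers": 0.65},
    {"dx": 0.36,"dy": 0.777,"dz": -0.04,"yaw": -0.274,"fingers": 0.65},
    {"dx": 0.36,"dy": 0.777,"dz": -0.04,"yaw": -0.274,"fingers": 0.65}
  ]
}}

```text
clock: 40.0
ee_pos: [0.4509, 0.0398, 0.2233]
tool_rot: [0.0, 0.075, 0.997, -0.0]
ft_force: [0.1, -0.8, -0.4]
opening: 0.0554
gripper_force: 0.0
```

Request:
{"method": "arm_command", "body": {
  "moves": [
    {"dx": 0.126,"dy": 0.847,"dz": -0.04,"yaw": -0.274,"fingers": 0.65},
    {"dx": 0.126,"dy": 0.847,"dz": -0.04,"yaw": -0.274,"fingers": 0.65},
    {"dx": 0.126,"dy": 0.847,"dz": -0.04,"yaw": -0.274,"fingers": 0.65},
    {"dx": 0.126,"dy": 0.847,"dz": -0.04,"yaw": -0.274,"fingers": 0.65},
    {"dx": 0.126,"dy": 0.847,"dz": -0.04,"yaw": -0.274,"fingers": 0.65},
    {"dx": 0.126,"dy": 0.847,"dz": -0.04,"yaw": -0.274,"fingers": 0.65}
  ]
}}

```text
clock: 40.6
ee_pos: [0.4508, 0.1676, 0.2292]
tool_rot: [-0.0, -0.067, 0.998, -0.0]
ft_force: [0.9, 0.2, -0.4]
opening: 0.0557
gripper_force: 0.0
```

```bash
python3 - <<'E'
from h import *
W=shoot('wrist');print(arm.sense()['ee_pos']);cv2.imwrite('pics/w17.png',W['image'])
h=handles(W)
for n in('scraper',):
  for d in arm.pinpoint(W,n)[:2]: print(n,round(d['score'],2),px(d).round(),onz(W,px(d),0)[:2].round(4))
for a in h: plan([*(a[1]+a[2]*.0185),.13],180+a[0])
E
```

```text
[0.45071512 0.16760545 0.22922168]
handle heading 7.5 centre [0.4424 0.1864] size 94.4 x 23.7 shoulder [0.4945 0.1932] grasp [0.4598 0.1886]
scraper 0.69 [335. 233.] [0.5013 0.1931]
from [0.4507 0.1678 0.2293] -172.3
dx -0.085 dy 0.130 dz 0.662 yaw 0.004 rows>=3
```

Request:
{"method": "arm_command", "body": {
  "moves": [
    {"dx": -0.11,"dy": 0.13,"dz": 0.3,"yaw": 0.004,"fingers": 0.65},
    {"dx": -0.11,"dy": 0.13,"dz": 0.66,"yaw": 0.004,"fingers": 0.65},
    {"dx": -0.11,"dy": 0.13,"dz": 0.66,"yaw": 0.004,"fingers": 0.65},
    {"dx": -0.11,"dy": 0.13,"dz": 0.66,"yaw": 0.004,"fingers": 0.65},
    {"dx": -0.11,"dy": 0.13,"dz": 0.66,"yaw": 0.004,"fingers": 0.65}
  ]
}}

```text
clock: 41.2
ee_pos: [0.4651, 0.1906, 0.1321]
tool_rot: [0.001, -0.066, 0.998, 0.0]
ft_force: [0.1, -0.0, 0.9]
opening: 0.0556
gripper_force: 0.0
```

```bash
python3 -c "
from h import *
W=shoot('wrist');s=arm.sense();print(s['ee_pos']);mid(W);cv2.imwrite('pics/w18.png',W['image'])
plan([*s['ee_pos'][:2],.076])"
```

```text
[0.46551649 0.19080361 0.13259642]
row 140 298 338 mid 318.0
row 160 299 337 mid 318.0
row 210 300 336 mid 318.0
row 225 301 335 mid 318.0
butt [0.3959 0.1819 0.02  ] 119 last dark 271 [0.4973 0.1957 0.02  ]
from [0.4655 0.1908 0.1326] -172.43
dx -0.000 dy 0.000 dz 0.377 yaw -0.000 rows>=2
```

Request:
{"method": "arm_command", "body": {
  "moves": [
    {"dx": 0,"dy": -0.003,"dz": 0.3,"yaw": 0,"fingers": 0.65},
    {"dx": 0,"dy": -0.003,"dz": 0.375,"yaw": 0,"fingers": 0.65},
    {"dx": 0,"dy": -0.003,"dz": 0.375,"yaw": 0,"fingers": 0.65},
    {"dx": 0,"dy": -0.003,"dz": 0.375,"yaw": 0,"fingers": 0.1},
    {"dx": 0,"dy": -0.003,"dz": 0.375,"yaw": 0,"fingers": 0.1},
    {"dx": 0,"dy": -0.003,"dz": 0.375,"yaw": 0,"fingers": 0.1},
    {"dx": 0,"dy": -0.003,"dz": 0.375,"yaw": 0,"fingers": 0.1},
    {"dx": 0,"dy": -0.003,"dz": 0.375,"yaw": 0,"fingers": 0.1},
    {"dx": 0,"dy": -0.003,"dz": 0.375,"yaw": 0,"fingers": 0.1}
  ]
}}

```text
clock: 42.15
ee_pos: [0.4652, 0.1909, 0.0762]
tool_rot: [0.001, -0.067, 0.998, 0.0]
ft_force: [-0.9, -0.3, 6.3]
opening: 0.024
gripper_force: 89.0
```

Request:
{"method": "arm_command", "body": {
  "moves": [
    {"dx": 0,"dy": 0,"dz": -0.2,"yaw": 0,"fingers": 0.1},
    {"dx": 0,"dy": 0,"dz": -0.35,"yaw": 0,"fingers": 0.1},
    {"dx": 0,"dy": 0,"dz": -0.35,"yaw": 0,"fingers": 0.1},
    {"dx": 0,"dy": 0,"dz": -0.35,"yaw": 0,"fingers": 0.1}
  ]
}}

```text
clock: 42.55
ee_pos: [0.4645, 0.1906, 0.1273]
tool_rot: [0.001, -0.066, 0.998, 0.0]
ft_force: [-1.1, -0.3, -3.2]
opening: 0.0237
gripper_force: 89.3
```

```bash
python3 -c "
from h import *
s=arm.sense();print(s['ee_pos'],s['opening'],s['ft_force'])
W=shoot('wrist');mid(W,s['ee_pos'][2]-.0565)
plan(hp(-.155,.067,.13),122.3)"
```

```text
[0.46447981 0.19060572 0.12729515] 0.02367861557247663 [-1.09388429 -0.33702693 -3.19006986]
row 140 288 346 mid 317.0
row 160 289 345 mid 317.0
row 210 291 343 mid 317.0
row 225 292 343 mid 317.5
butt [0.3949 0.1813 0.0708] 122 last dark 326 [0.4964 0.1952 0.0708]
from [0.4638 0.1904 0.1265] -172.38
dx -0.012 dy -0.776 dz -0.008 yaw 0.363 rows>=3
dx -0.299 dy -0.716 dz -0.008 yaw 0.363 rows>=3
dx -0.543 dy -0.554 dz -0.008 yaw 0.363 rows>=3
```

Request:
{"method": "arm_command", "body": {
  "moves": [
    {"dx": 0,"dy": -0.1,"dz": -0.3,"yaw": 0,"fingers": 0.1},
    {"dx": -0.012,"dy": -0.776,"dz": -0.3,"yaw": 0.363,"fingers": 0.1},
    {"dx": -0.012,"dy": -0.776,"dz": -0.3,"yaw": 0.363,"fingers": 0.1},
    {"dx": -0.012,"dy": -0.776,"dz": -0.3,"yaw": 0.363,"fingers": 0.1},
    {"dx": -0.012,"dy": -0.776,"dz": -0.3,"yaw": 0.363,"fingers": 0.1},
    {"dx": -0.012,"dy": -0.776,"dz": -0.3,"yaw": 0.363,"fingers": 0.1}
  ]
}}

```text
clock: 43.2
ee_pos: [0.4805, 0.0756, 0.1707]
tool_rot: [-0.001, 0.122, 0.992, 0.0]
ft_force: [0.4, 0.6, -2.8]
opening: 0.0239
gripper_force: 90.0
```

Request:
{"method": "arm_command", "body": {
  "moves": [
    {"dx": -0.299,"dy": -0.716,"dz": 0,"yaw": 0.363,"fingers": 0.1},
    {"dx": -0.299,"dy": -0.716,"dz": 0,"yaw": 0.363,"fingers": 0.1},
    {"dx": -0.299,"dy": -0.716,"dz": 0,"yaw": 0.363,"fingers": 0.1},
    {"dx": -0.299,"dy": -0.716,"dz": 0,"yaw": 0.363,"fingers": 0.1},
    {"dx": -0.299,"dy": -0.716,"dz": 0,"yaw": 0.363,"fingers": 0.1}
  ]
}}

```text
clock: 43.7
ee_pos: [0.4981, -0.0386, 0.1711]
tool_rot: [-0.001, 0.307, 0.952, 0.0]
ft_force: [0.5, -0.1, -2.6]
opening: 0.0238
gripper_force: 90.3
```

Request:
{"method": "arm_command", "body": {
  "moves": [
    {"dx": -0.543,"dy": -0.554,"dz": 0,"yaw": 0.363,"fingers": 0.1},
    {"dx": -0.543,"dy": -0.554,"dz": 0,"yaw": 0.363,"fingers": 0.1},
    {"dx": -0.543,"dy": -0.554,"dz": 0,"yaw": 0.363,"fingers": 0.1},
    {"dx": -0.543,"dy": -0.554,"dz": 0,"yaw": 0.363,"fingers": 0.1},
    {"dx": -0.543,"dy": -0.554,"dz": 0,"yaw": 0.363,"fingers": 0.1},
    {"dx": -0.543,"dy": -0.554,"dz": 0,"yaw": 0.363,"fingers": 0.1}
  ]
}}

```text
clock: 44.3
ee_pos: [0.5152, -0.1526, 0.1714]
tool_rot: [-0.001, 0.481, 0.877, 0.0]
ft_force: [-0.2, -0.5, -2.8]
opening: 0.0237
gripper_force: 90.3
```

```bash
python3 -c "
from h import *
s=arm.sense();print(s['ee_pos'],s['opening'],s['ft_force'])
W=shoot('wrist');mid(W,s['ee_pos'][2]-.0565);cv2.imwrite('pics/w19.png',W['image'])
plan(hp(-.15,.067,.088),122.3)"
```

```text
[ 0.51522929 -0.15262063  0.17136778] 0.023681337357573454 [-0.24609212 -0.45333867 -2.83977073]
row 140 289 345 mid 317.0
row 160 289 344 mid 316.5
row 210 291 343 mid 317.0
row 225 291 343 mid 317.0
butt [ 0.4787 -0.0941  0.1149] 123 last dark 326 [ 0.5338 -0.1798  0.1149]
from [ 0.5153 -0.1528  0.1715] 122.5
dx -0.045 dy -0.009 dz 0.557 yaw 0.003 rows>=2
```

Request:
{"method": "arm_command", "body": {
  "moves": [
    {"dx": 0,"dy": -0.008,"dz": 0.3,"yaw": 0.003,"fingers": 0.1},
    {"dx": 0,"dy": -0.008,"dz": 0.5,"yaw": 0.003,"fingers": 0.1},
    {"dx": 0,"dy": -0.008,"dz": 0.555,"yaw": 0.003,"fingers": 0.1},
    {"dx": 0,"dy": -0.008,"dz": 0.555,"yaw": 0.003,"fingers": 0.1},
    {"dx": -0.1,"dy": -0.008,"dz": 0.555,"yaw": 0.003,"fingers": 0.1},
    {"dx": -0.2,"dy": -0.008,"dz": 0.555,"yaw": 0.003,"fingers": 0.1},
    {"dx": -0.3,"dy": -0.008,"dz": 0.555,"yaw": 0.003,"fingers": 0.1},
    {"dx": -0.3,"dy": -0.008,"dz": 0.555,"yaw": 0.003,"fingers": 0.1}
  ]
}}

```text
clock: 45.15
ee_pos: [0.5414, -0.1954, 0.0908]
tool_rot: [0.003, 0.484, 0.875, -0.0]
ft_force: [0.3, -0.3, -3.2]
opening: 0.0239
gripper_force: 90.3
```

Request:
{"method": "arm_command", "body": {
  "moves": [
    {"dx": -0.08,"dy": 0,"dz": 0,"yaw": 0,"fingers": 0.1},
    {"dx": -0.16,"dy": 0,"dz": 0,"yaw": 0,"fingers": 0.1},
    {"dx": -0.16,"dy": 0,"dz": 0,"yaw": 0,"fingers": 0.1}
  ]
}}

```text
clock: 45.45
ee_pos: [0.553, -0.2154, 0.0892]
tool_rot: [0.001, 0.484, 0.875, -0.0]
ft_force: [0.1, 0.7, -2.1]
opening: 0.0238
gripper_force: 90.3
```

```bash
python3 -c "
from h import *
s=arm.sense();print(s['ee_pos'],s['opening'],s['ft_force'])
plan(hp(-.0355,.067,.086),122.3)"
```

```text
[ 0.55304035 -0.21543078  0.08923775] 0.023832178313308566 [ 0.14743056  0.72489768 -2.13994056]
from [ 0.553  -0.2154  0.0892] 122.06
dx -0.321 dy 0.004 dz 0.022 yaw -0.004 rows>=1
```

Request:
{"method": "arm_command", "body": {
  "moves": [
    {"dx": -0.1,"dy": 0.002,"dz": 0,"yaw": 0,"fingers": 0.1},
    {"dx": -0.2,"dy": 0.002,"dz": 0,"yaw": 0,"fingers": 0.1},
    {"dx": -0.26,"dy": 0.002,"dz": 0,"yaw": 0,"fingers": 0.1},
    {"dx": -0.29,"dy": 0.002,"dz": 0.01,"yaw": 0,"fingers": 0.1},
    {"dx": -0.31,"dy": 0.002,"dz": 0.017,"yaw": 0,"fingers": 0.1},
    {"dx": -0.31,"dy": 0.002,"dz": 0.017,"yaw": 0,"fingers": 0.1}
  ]
}}

```text
clock: 46.05
ee_pos: [0.5762, -0.2529, 0.0855]
tool_rot: [-0.0, 0.484, 0.875, 0.0]
ft_force: [-0.5, 0.2, -3.3]
opening: 0.0236
gripper_force: 90.3
```

Request:
{"method": "arm_command", "body": {
  "moves": [
    {"dx": -0.01,"dy": 0,"dz": 0.003,"yaw": 0,"fingers": 0.1},
    {"dx": -0.02,"dy": 0,"dz": 0.003,"yaw": 0,"fingers": 0.1},
    {"dx": -0.03,"dy": 0,"dz": 0.003,"yaw": 0,"fingers": 0.1},
    {"dx": -0.03,"dy": 0,"dz": 0.003,"yaw": 0,"fingers": 0.1}
  ]
}}

```text
clock: 46.45
ee_pos: [0.5787, -0.2566, 0.0854]
tool_rot: [-0.0, 0.484, 0.875, 0.0]
ft_force: [-0.5, 1.0, -2.5]
opening: 0.0236
gripper_force: 90.3
```

Request:
{"method": "arm_command", "body": {
  "moves": [
    {"dx": -0.01,"dy": 0,"dz": 0.003,"yaw": 0,"fingers": 0.1},
    {"dx": -0.02,"dy": 0,"dz": 0.003,"yaw": 0,"fingers": 0.1},
    {"dx": -0.03,"dy": 0,"dz": 0.003,"yaw": 0,"fingers": 0.1},
    {"dx": -0.03,"dy": 0,"dz": 0.003,"yaw": 0,"fingers": 0.1}
  ]
}}

```text
clock: 46.85
ee_pos: [0.5789, -0.2572, 0.0843]
tool_rot: [-0.004, 0.483, 0.875, 0.002]
ft_force: [-6.4, 10.3, 4.4]
opening: 0.0242
gripper_force: 91.2
```

Request:
{"method": "arm_command", "body": {
  "moves": [
    {"dx": 0,"dy": 0,"dz": 0,"yaw": 0,"fingers": 0.1},
    {"dx": 0,"dy": 0,"dz": 0,"yaw": 0,"fingers": 0.45},
    {"dx": 0,"dy": 0,"dz": 0,"yaw": 0,"fingers": 0.45},
    {"dx": 0,"dy": 0,"dz": 0,"yaw": 0,"fingers": 0.45},
    {"dx": 0,"dy": 0,"dz": -0.2,"yaw": 0,"fingers": 0.45},
    {"dx": 0,"dy": 0,"dz": -0.5,"yaw": 0,"fingers": 0.45},
    {"dx": 0,"dy": 0,"dz": -0.8,"yaw": 0,"fingers": 0.45},
    {"dx": 0,"dy": 0,"dz": -0.95,"yaw": 0,"fingers": 0.65},
    {"dx": 0,"dy": 0,"dz": -0.95,"yaw": 0,"fingers": 0.65}
  ]
}}

```text
clock: 47.75
ee_pos: [0.5837, -0.2625, 0.2328]
tool_rot: [0.005, 0.484, 0.875, -0.0]
ft_force: [-0.6, -1.2, -0.6]
opening: 0.0555
gripper_force: 0.0
```

Request:
{"method": "arm_command", "body": {
  "moves": [
    {"dx": 0,"dy": -0.4,"dz": -0.2,"yaw": 0,"fingers": 0.65},
    {"dx": 0,"dy": -0.6,"dz": -0.4,"yaw": 0,"fingers": 0.65},
    {"dx": 0,"dy": -0.6,"dz": -0.5,"yaw": 0,"fingers": 0.65},
    {"dx": 0,"dy": -0.6,"dz": -0.5,"yaw": 0,"fingers": 0.65},
    {"dx": 0,"dy": -0.6,"dz": -0.5,"yaw": 0,"fingers": 0.65}
  ]
}}

```text
clock: 48.25
ee_pos: [0.505, -0.3087, 0.3018]
tool_rot: [0.0, 0.484, 0.875, 0.0]
ft_force: [0.1, 0.5, -0.4]
opening: 0.0557
gripper_force: 0.0
```

```bash
python3 - <<'E'
from h import *
W=shoot('wrist');s=arm.sense();print(s['ee_pos'])
im=W['image'].copy()
for n,y in(('scraper',.067),('turner',-.022),('knife',-.089)):
  for d in arm.pinpoint(W,n)[:1]: print(n,round(d['score'],2),onz(W,px(d),.008),hp(0,y))
  q=proj(W,[hp(-.105,y-.013,.028),hp(-.105,y+.013,.028),hp(0,y+.013,.028),hp(0,y-.013,.028)])
  cv2.polylines(im,[np.round(q).astype(np.int32)],True,(0,255,0),1)
S=shoot('scene')['image']
S=cv2.resize(S[110:350,170:510],(640,452))
cv2.imwrite('pics/w20.png',cv2.resize(np.vstack([im[:330],S[:300]]),(600,591)))
E
```

```text
[ 0.50497503 -0.30816162  0.30102555]
scraper 0.77 [ 0.59901906 -0.28271673  0.008     ] [ 0.59803773 -0.28600661  0.        ]
turner 0.59 [ 0.52251456 -0.33562847  0.008     ] [ 0.52280254 -0.33355305  0.        ]
knife 0.97 [ 0.46402145 -0.37286254  0.008     ] [ 0.4661648  -0.36934645  0.        ]
```

View pics/w20.png

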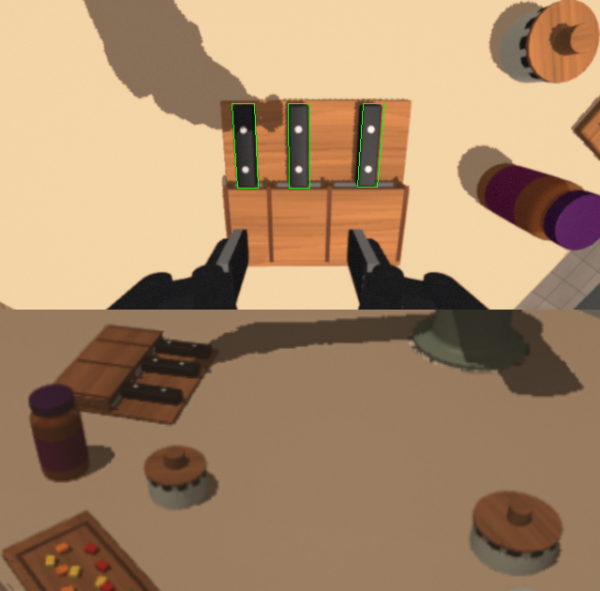

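All three handles lie inside their projected home outlines (columns 245, 298 and 370). Both lids sit flat on their crocks, and the jar is undisturbed. I hand in.

```bash
python3 -c "
from rig import arm
print(arm.finish_job())"
```

```text
the job is handed in; nothing more can be done
None
```

I pressed both lids home first, then slid the scraper, turner and knife flat into their pockets up to the mouth, and handed the job in at about 48 s of the 210 s limit; no verdict came back.

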